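# Fetch the carrier from under the dishes and load the cuvette reader

### The arm

A 7-joint arm with a two-finger parallel gripper is mounted at the origin on a cart in front of the work surface, level with it; the furniture and walls round the work are solid. World frame = base frame: x ahead of the robot, y to its left, z up, the work surface at z = 0. Lengths are in m, angles in degrees, forces in N, time in s.
With the tool pointing down it reaches from about 0.4 to 0.9 m from the base axis. Payload 5.5 kg.
Tool frame: the origin (TCP) lies midway between the tips of the shut fingers; the grasp point (between the pads) lies 19 mm behind it (bot.grip_point_offset is the z of the grasp point in the tool frame, in m); z points along the fingers, y is the line along which they close (so a half turn about z gives the same grasp; the last joint's range is limited). The gripper opens to 85 mm and grips with 20 to 120 N. Pads are 22 mm wide; open, the fingers measure 114 mm over their backs; the gripper's body (76 mm by 85 mm) begins 54 mm behind the grasp point. The pads swing forward as they close: fully open they stand 13 mm farther back than shut.
Start: joints at [15.08, 28.699, -24.465, 88.831, 12.651, 65.22, -12.049], TCP at [0.65, 0, 0.231] pointing down, gripper open.
Joint ranges: [-164.97, 164.97], [-17.58, 116.51], [-87.97, 89.64], [11.32, 138.91], [-80.73, 260.73], [10.89, 115.49], [-147.41, 147.41]. Speed limits (degrees/s): [147.25, 147.25, 180, 180, 180, 180, 180].

### API

Orientations are given as [roll, pitch, yaw] about the fixed x, y, z axes, in that order (R = Rz(yaw) Ry(pitch) Rx(roll)).
In Python, from cell import bot gives the robot as it stands. The module is installed in compiled form; this text tells all that it offers.
- The arm moves only by the shell command python3 -m jog 'ROWS' [OPENING]. ROWS is JSON, a list of rows, each a list of 6 numbers: the shift along the world's x, y, z in cm, then the turn, a rotation vector about the world's x, y, z in rad. In form: [[x, y, z, ax, ay, az], ...]. A call has exactly 8 rows; each row is the pose to reach, as a shift and turn from the pose commanded when the call began; what a row does not reach only later rows make up. A row lasts 1/12 s, in which the tool goes at most 41.7 mm and 7.16 degrees, less where a joint would pass 70% of its speed; a pose out of reach is approached as far as the arm can. A call with a gripper value outside its range is refused whole. OPENING is the closure, from 0 (fully open) to 1 (shut), set as the call begins (- or left out, the last holds). The fingers move at their own pace and stop on an object; the grip force is fixed at half the most. Time passes only in rows, so rows that repeat a pose let the fingers close, or fill a call up. It gives the time, the measured TCP pose, the force, the opening and the grip force at its end, in the units of the state.
- bot.state(): the state, without advancing time (a new reading comes with each control period).
- bot.snapshot(name): name is "scene" or "side" or "wrist"; returns a dict with "image" (480x640x3 uint8, red, green, blue), "range_z" (480x640 float32, m along the optical axis (not along the pixel's ray), 0 where there is no reading), "fx", "fy", "cx", "cy" (pixels), "k1" (the pictures are not rectified: a ray, as slopes to the right and down, at radius r is drawn at 1 + k1 r^2 times it, then the intrinsics apply), "origin" and "orientation" of the camera in the world; the wrist camera has in their place "T_tool_cam" (4x4, takes a point from camera to tool coordinates, whose origin is the TCP and whose axes are the flange's). Camera axes: x right, y down, z forward; pixel columns grow to the right and rows downward; lengths in m; the calibration is good to about 2 mm. A picture is of the moment at which its call begins: read the wrist's pose just before it.
- bot.finish_job(): hands the job in; it is judged then, once.
The state is a dict: "t": time; "q": joint angles; "joint_vel": joint speeds; "joint_torque": joint torques, N m; "eef_pos": TCP position; "eef_rot": TCP orientation; "force": force on the tool from outside, world axes, zero at the start; "torque": the same for the moment, N m; "width": finger opening in m; "finger_force": force on a finger pad.
Only numpy, scipy, OpenCV 4.12 (cv2) and the standard library are available. Lean on these libraries where they do the work, as an engineer would, in place of code of your own. Each camera call takes 0.05 s, during which the arm holds its last target. There are 200 camera calls.

### The job

Load the reader: unlock its hood with the key and swing it right open, draw the cuvette carrier out by its tab from under the stack of petri dishes so that the stack settles upright behind the wire stop without being lifted or toppled, lay the carrier squarely on the reader's sloped bed with its tab at the low front end, and set every loose black cuvette block flat on the carrier's floor, inside its rim, whichever face is down. Then shut the hood fully and turn the key back to lock it. Leave the white pot and the small brown bottle behind the stack where they are.

Things in the scene. Friction and masses are not known exactly. Their poses are not given: they have to be found in the camera images.
- reader: Cuvette reader, fixed, left of the large microscope: grey plinth 250 (x) x 170 (y) x 45 mm high under a white hood. Origin: centre of the underside; x points to the back, where the hinge is. Under the hood a steel striker hook stands at x = -58 to -38, y = -63 to -49 mm, top 82 mm above the bench
- bed: The reader's sloped bed under the hood, fixed: aluminium plate 168 x 78 mm rising to the back by 0.175 rad. Origin: middle of its upper face, 67 mm above the bench; x up the slope to the back, z square off the plate. Front lip 6 mm high (rear face at x = -79 mm), side guides 6 mm high, 71 mm apart. Laid in place, the carrier has its origin at about x = -4..+6, y = 0, z = 0 here
- hood (a joint): Hood hinge at the back of the reader, rad: 0 shut, 1.65 fully open, just past upright. Stiff: it stays where it is left; some 5 N at the handle moves it. White cover 224 x 158 x 80 mm, open below; its top is 129 mm above the bench when shut. The cam holds it shut until the key is turned more than about 1.1 rad
- hood_handle (a point): Middle of the hood's round bar handle: bar 12 mm thick, 74 mm long across the hood (along the reader's y), its axis 36 mm above the hood's top (165 mm above the bench when shut), 8 mm from the hood's front edge; it moves with the hood
- hood_hinge (a point): Point on the hood's hinge axis, which runs along the reader's y, 50 mm above the bench; the handle swings about it at 245 mm radius, up and to the back
- key (a joint): The key in the hood's cam lock, rad: 0 locked (bow in line with the reader's x), 1.57 unlocked (bow along y). It turns counter-clockwise seen from above to unlock, clockwise to lock; light friction (0.06 N m). The lock axis is square to the hood's top, vertical when the hood is shut
- key_bow (a point): Middle of the key's black bow: upright plate 28 mm wide, 9 mm thick, 26 mm high, its top 12 mm above this point (161 mm above the bench when the hood is shut); on the lock's axis, at the hood's right front, 81 mm to the right of the handle's middle
- dish_stop: Wire stop, fixed to the bench right of the large microscope (which is up to 450 mm high and stands between it and the reader): two polished steel rods 8 mm thick, bent upright, 68 mm high, at y = +40 and -40 mm. Origin: on the bench midway between them; x points away from the robot to the stack, z up. The dishes lie behind it (+x) and cannot pass it; the carrier passes between them (72 mm apart)
- stack_seat (a point): Point on the bench 28 mm behind the wire stop: the middle of the stack when the dishes touch both rods
- carrier: Cuvette carrier: aluminium tray 150 (x) x 60 (y) mm, 0.15 kg, floor 3 mm, rim 9 mm high, under the dishes, its tab standing out in front of the wire stop. Origin: centre of the underside; x from the tab to the far end. Clear floor: x -63 to +72, y -26 to +26 mm. Drawn 80 mm or more toward the stop's -x it is clear of the dishes
- carrier_tab (a point): Grip point on the carrier's tab: an upright grey block 12 mm thick (along the carrier's x), 34 mm wide (y), its top 36 mm above the carrier's underside; this point is 10 mm below its top
- dish_1: Covered petri dish 1 of the stack counted from below, 90 mm across, 16 mm high, 30 g, clear with pale filling; the stack stands on the carrier's rim, 9 mm above the bench, and sinks to the bench when the carrier is gone. Origin: centre of the underside
- dish_2: Covered petri dish 2 of the stack counted from below, 90 mm across, 16 mm high, 30 g, clear with pale filling; the stack stands on the carrier's rim, 9 mm above the bench, and sinks to the bench when the carrier is gone. Origin: centre of the underside
- dish_3: Covered petri dish 3 of the stack counted from below, 90 mm across, 16 mm high, 30 g, clear with pale filling; the stack stands on the carrier's rim, 9 mm above the bench, and sinks to the bench when the carrier is gone. Origin: centre of the underside
- dish_4: Covered petri dish 4 of the stack counted from below, 90 mm across, 16 mm high, 30 g, clear with pale filling; the stack stands on the carrier's rim, 9 mm above the bench, and sinks to the bench when the carrier is gone. Origin: centre of the underside
- cuvette_1: Loose black cuvette block with one pale face, 34 (x) x 26 (y) x 28 mm high, 24 g, on the bench left of the reader; may be absent. Origin: centre of the underside as it first stands; a knock may tip it onto another face, which does no harm
- cuvette_2: Loose black cuvette block with one pale face, 34 (x) x 26 (y) x 28 mm high, 24 g, on the bench left of the reader; may be absent. Origin: centre of the underside as it first stands; a knock may tip it onto another face, which does no harm
- cuvette_3: Loose black cuvette block with one pale face, 34 (x) x 26 (y) x 28 mm high, 24 g, on the bench left of the reader; may be absent. Origin: centre of the underside as it first stands; a knock may tip it onto another face, which does no harm
- cuvette_1_mid (a point): Middle of the block cuvette_1, 14 mm above its origin; its axes are the block's
- cuvette_2_mid (a point): Middle of the block cuvette_2, 14 mm above its origin; its axes are the block's
- cuvette_3_mid (a point): Middle of the block cuvette_3, 14 mm above its origin; its axes are the block's
- pill_pot: White lidded pot, 44 mm across, 60 mm high, behind the dish stack; bystander. Origin: centre of the underside
- immersion_oil: Small brown bottle with black cap, 26 mm across, 62 mm high, behind the dish stack; bystander. Origin: centre of the underside

How it is judged (in metres and radians):
On the way, in this order (a step that is already met when the one before it is completed fails the run):
1. the hood is unlocked and swung open past 1.25 rad (value of joint hood above 1.25 rad), for 0.2 s.
2. with the hood open, the carrier lies on the bed with every cuvette block on it, and the dish stack stands on the bench behind the stop (value of joint hood above 1.1 rad and x of carrier in the frame of bed between -0.012 and 0.016 m and y of carrier in the frame of bed between -0.009 and 0.009 m and z of carrier in the frame of bed between -0.004 and 0.005 m and angle between the z axis of carrier and the z axis of bed, either way round below 0.05 rad and angle between the x axis of carrier and the x axis of bed, either way round below 0.12 rad and x of carrier_tab in the frame of bed below 0 m and x of cuvette_1_mid in the frame of carrier between -0.055 and 0.064 m and y of cuvette_1_mid in the frame of carrier between -0.016 and 0.016 m and z of cuvette_1_mid in the frame of carrier between 0.011 and 0.0235 m and x of cuvette_2_mid in the frame of carrier between -0.055 and 0.064 m and y of cuvette_2_mid in the frame of carrier between -0.016 and 0.016 m and z of cuvette_2_mid in the frame of carrier between 0.011 and 0.0235 m and x of cuvette_3_mid in the frame of carrier between -0.055 and 0.064 m and y of cuvette_3_mid in the frame of carrier between -0.016 and 0.016 m and z of cuvette_3_mid in the frame of carrier between 0.011 and 0.0235 m and horizontal distance between dish_1 and stack_seat below 0.03 m and height (world z) of dish_1 below 0.006 m and angle between each of dish_1, dish_2, dish_3, dish_4's own z axis and vertical below 0.1 rad and height (world z) of dish_2 below 0.022 m and horizontal distance between dish_2 and dish_1 below 0.015 m and height (world z) of dish_3 below 0.038 m and horizontal distance between dish_3 and dish_2 below 0.015 m and height (world z) of dish_4 below 0.054 m and horizontal distance between dish_4 and dish_3 below 0.015 m), for 0.3 s.
At the end, for the whole second after the job is handed in: Hood under 0.04, key under 0.25 rad. Carrier flat on the bed: x -12..16, y +-9, z -4..5 mm, 0.05 rad, tab in front. Middle of each block over its floor: x -55..64, y +-16, z 11..23 mm. Dishes stacked on the bench: 0.1 rad, 15 mm over the next lower, lowest 30 mm from the seat (value of joint hood below 0.04 rad and value of joint key below 0.25 rad and x of carrier in the frame of bed between -0.012 and 0.016 m and y of carrier in the frame of bed between -0.009 and 0.009 m and z of carrier in the frame of bed between -0.004 and 0.005 m and angle between the z axis of carrier and the z axis of bed, either way round below 0.05 rad and angle between the x axis of carrier and the x axis of bed, either way round below 0.12 rad and x of carrier_tab in the frame of bed below 0 m and x of cuvette_1_mid in the frame of carrier between -0.055 and 0.064 m and y of cuvette_1_mid in the frame of carrier between -0.016 and 0.016 m and z of cuvette_1_mid in the frame of carrier between 0.011 and 0.0235 m and x of cuvette_2_mid in the frame of carrier between -0.055 and 0.064 m and y of cuvette_2_mid in the frame of carrier between -0.016 and 0.016 m and z of cuvette_2_mid in the frame of carrier between 0.011 and 0.0235 m and x of cuvette_3_mid in the frame of carrier between -0.055 and 0.064 m and y of cuvette_3_mid in the frame of carrier between -0.016 and 0.016 m and z of cuvette_3_mid in the frame of carrier between 0.011 and 0.0235 m and horizontal distance between dish_1 and stack_seat below 0.03 m and height (world z) of dish_1 below 0.006 m and angle between each of dish_1, dish_2, dish_3, dish_4's own z axis and vertical below 0.1 rad and height (world z) of dish_2 below 0.022 m and horizontal distance between dish_2 and dish_1 below 0.015 m and height (world z) of dish_3 below 0.038 m and horizontal distance between dish_3 and dish_2 below 0.015 m and height (world z) of dish_4 below 0.054 m and horizontal distance between dish_4 and dish_3 below 0.015 m and linear speed of each of carrier, cuvette_1, cuvette_2, cuvette_3 below 0.02 m/s); the robot touches nothing.
It fails at once if a petri dish tips over or is lifted: tilted beyond 0.4 rad, raised more than 20 mm, or dragged more than 60 mm from the stack seat (angle between any of dish_1, dish_2, dish_3, dish_4's own z axis and vertical above 0.4 rad or height (world z) of dish_1 above 0.029 m or horizontal distance between any of dish_1, dish_2, dish_3, dish_4 and stack_seat above 0.06 m or height (world z) of dish_2 above 0.045 m or height (world z) of dish_3 above 0.061 m or height (world z) of dish_4 above 0.077 m).
It fails at once if a bystander (pot, brown bottle) is moved more than 40 mm or knocked over (distance of any of pill_pot, immersion_oil from where it was at the start of the episode above 0.04 m or angle between any of pill_pot, immersion_oil's own z axis and vertical above 0.5 rad).
Of cuvette_1, cuvette_2, cuvette_3 only 1 to 3 are there at a start; the rules pass over those that are not, and their reading is None.
At some moment in a run one of cuvette_1, cuvette_2, cuvette_3 may be knocked a few centimetres aside while the robot is not near it.
It also fails if it takes over 210 s, if anything falls off the work surface, if the arm or the gripper's body presses on something with over 40 N, if the wrist force passes 120 N, or if a joint passes its speed limit or range.

## Working session

There is one attempt and no reset: what is moved stays moved. The work goes in short steps, Python scripts to look and compute and a shell command to move; the robot and the scene stay as the last step left them, time stands still between calls to the robot, and variables do not carry over. Pictures are saved under pics/ and viewed, at most 14 in all, crops included, and the job is handed in when it is done.

```bash
mkdir -p pics; cat > h.py <<'E'
import numpy as np, cv2
from cell import bot
from scipy.spatial.transform import Rotation as R
def snap(name):
    st=bot.state(); s=bot.snapshot(name)
    if 'T_tool_cam' in s:
        T=np.eye(4);T[:3,:3]=R.from_euler('xyz',st['eef_rot'],degrees=True).as_matrix();T[:3,3]=st['eef_pos'];T=T@s['T_tool_cam']
        s['Rm'],s['o']=T[:3,:3],T[:3,3]
    else:
        s['o']=np.array(s['origin']);o=np.array(s['orientation'])
        s['Rm']=o if o.shape==(3,3) else R.from_euler('xyz',o,degrees=True).as_matrix()
    return s
def cloud(s):
    v,u=np.mgrid[0:480,0:640]
    x=(u-s['cx'])/s['fx'];y=(v-s['cy'])/s['fy'];xd,yd=x.copy(),y.copy()
    for _ in range(8):
        f=1+s['k1']*(x*x+y*y);x,y=xd/f,yd/f
    z=s['range_z'];P=np.stack([x*z,y*z,z],-1)@s['Rm'].T+s['o'];P[z==0]=np.nan
    s['rays']=np.stack([x,y,np.ones_like(x)],-1)@s['Rm'].T
    return P
def onplane(s,u,v,h):
    if 'rays' not in s: cloud(s)
    r=s['rays'][int(v),int(u)];return s['o']+r*(h-s['o'][2])/r[2]
def save(s,n,crop=None,k=1):
    im=s['image'][...,::-1]
    if crop: u0,v0,u1,v1=crop; im=im[v0:v1,u0:u1]
    cv2.imwrite('pics/'+n+'.png',cv2.resize(np.ascontiguousarray(im),None,fx=k,fy=k,interpolation=cv2.INTER_CUBIC))
E
python3 - <<'E'
from h import *
import pickle
for n in('scene','side','wrist'):
    s=snap(n);P=cloud(s);save(s,n+'0');pickle.dump((s,P),open(n+'.pkl','wb'));print(n,s['o'],s['Rm'].round(2).tolist(),s['fx'],s['k1'])
print(bot.state())
E
```

```text
scene [-0.05792015  0.71839766  1.28876852] [[-0.78, -0.49, 0.4], [-0.63, 0.61, -0.48], [-0.01, -0.62, -0.78]] 598.975704960713 -0.030873558947201823
side [ 0.56932637 -0.71633601  1.34113249] [[1.0, 0.04, -0.02], [0.04, -0.86, 0.51], [0.0, -0.51, -0.86]] 585.2024277832049 -0.01746851324044389
wrist [0.64950061 0.07801947 0.37388989] [[1.0, 0.0, -0.0], [0.0, -0.95, -0.3], [-0.0, 0.3, -0.95]] 419.63152372588155 -0.08255297930697986
{'t': 0.15, 'q': array([ 15.08002609,  28.74386292, -24.45516743,  88.87630983,
        12.64980019,  65.22121566, -12.04874941]), 'joint_vel': array([ 0.05161209, -0.11257118,  0.04137825, -0.15679207, -0.05881228,
       -0.02140557, -0.07191704]), 'joint_torque': array([-7.84630305e-03, -5.70037007e+01, -5.82563952e+00, -2.81283009e+01,
        1.07005105e-02,  7.80367671e-03, -3.10690336e-05]), 'eef_pos': array([ 6.49464104e-01, -2.79108381e-05,  2.30481108e-01]), 'eef_rot': array([-1.79911439e+02, -4.47793415e-03,  9.00020267e+01]), 'force': array([-0.39988231, -0.24300364, -0.16735651]), 'torque': array([-0.05048176, -0.0110333 ,  0.06849114]), 'finger_force': 0.0, 'width': 0.08554287392088185}
```

View pics/scene0.png

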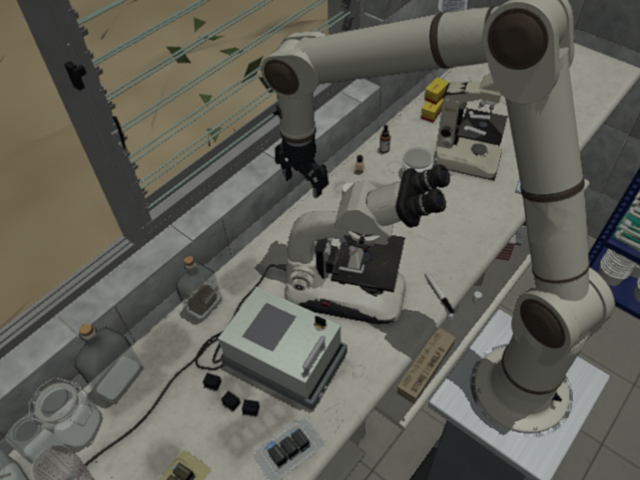

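View pics/side0.png

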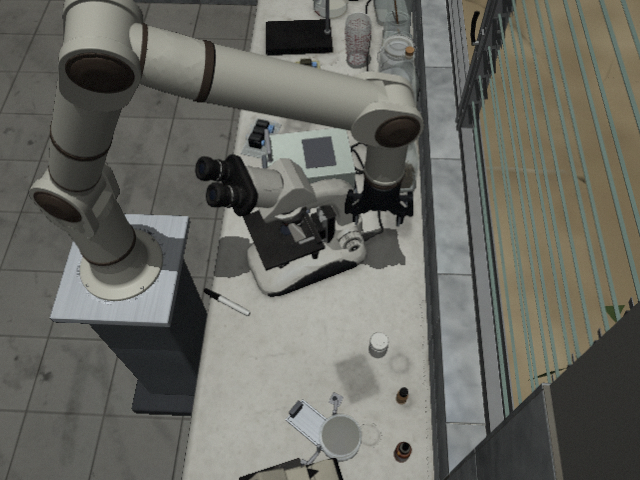

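The scene view shows the reader at (280,345), the key at (320,323), the handle at (315,352) and loose blocks at (212,382), (231,400) and (251,408). The side view shows the stack at (340,437), the tab at (296,408) and the rods near (335,400) and (308,455).

```bash
python3 - <<'E'
from h import *
import pickle
s,P=pickle.load(open('scene.pkl','rb'))
save(s,'sc1',(190,280,360,430),4.5)
# fit hood top: points z 0.12-0.136
m=(P[...,2]>.121)&(P[...,2]<.137);m[:, :200]=0;m[:280]=0;m[400:]=0;m[:,360:]=0
print('hoodtop',cv2.minAreaRect(P[m][:,:2].astype('f4')),m.sum(),P[m][:,2].mean())
for a,lo,hi in(('handle',.155,.175),):
    k=(P[...,2]>lo)&(P[...,2]<hi);k[:,:290]=0;k[:310]=0;k[:,345:]=0;k[390:]=0
    print(a,k.sum(),np.nanmean(P[k],0),cv2.minAreaRect(P[k][:,:2].astype('f4')))
dark=(s['image'].max(-1)<50)
for u,v in((212,382),(231,400),(251,408)):
    k=np.zeros_like(m);k[v-14:v+14,u-14:u+14]=1;k&=(P[...,2]>.018)
    print('cuv',k.sum(),np.nanmedian(P[k],0),cv2.minAreaRect(P[k&(P[...,2]>.024)][:,:2].astype('f4')))
s,P=pickle.load(open('side.pkl','rb'))
save(s,'si1',(260,370,430,475),4.5)
for n,(u,v,r,lo,hi) in dict(tab=(296,408,9,.028,.06),stack=(340,437,24,.06,.085),pot=(378,345,14,.045,.07),b1=(403,395,10,.05,.08),b2=(402,450,11,.05,.12),rodA=(335,400,8,.03,.08),rodB=(310,455,12,.03,.08)).items():
    k=np.zeros(P.shape[:2],bool);k[v-r:v+r,u-r:u+r]=1;k&=(P[...,2]>lo)&(P[...,2]<hi)
    if k.sum()>2:print(n,k.sum(),np.nanmedian(P[k],0),np.nanmax(P[k][:,2]),cv2.minAreaRect(P[k][:,:2].astype('f4')))
E
```

```text
hoodtop ((0.5430200099945068, 0.2676091194152832), (0.35088539123535156, 0.225561261177063), 10.535882949829102) 6112 0.1297453809343194
handle 259 [0.37683096 0.27854037 0.16759021] ((0.3818730115890503, 0.26725685596466064), (0.03307844698429108, 0.13514600694179535), 29.22911834716797)
cuv 191 [0.5591518  0.43977868 0.02798506] ((0.5439496040344238, 0.4364510178565979), (0.07003255188465118, 0.029949262738227844), 7.648918628692627)
cuv 208 [0.49020097 0.44433172 0.02761213] ((0.48199981451034546, 0.4423973262310028), (0.060506440699100494, 0.027612902224063873), 9.943324089050293)
cuv 201 [0.44734895 0.42954275 0.02776903] ((0.455152690410614, 0.4314075708389282), (0.05239253491163254, 0.025979559868574142), 27.71413230895996)
tab 93 [ 0.48426689 -0.36586294  0.03697139] 0.045182599659377765 ((0.48463350534439087, -0.36405858397483826), (0.034366633743047714, 0.012650261633098125), 52.423095703125)
stack 1440 [ 0.58563853 -0.42905798  0.072312  ] 0.0815219124147093 ((0.5858780741691589, -0.4272528886795044), (0.08941083401441574, 0.08760731667280197), 67.80433654785156)
pot 281 [ 0.66911071 -0.21066617  0.0617393 ] 0.0697313683074181 ((0.6690195798873901, -0.2083796113729477), (0.04149596765637398, 0.04035940766334534), 37.56901550292969)
b1 71 [ 0.72175611 -0.32686546  0.0628909 ] 0.06771261141035989 ((0.722272515296936, -0.32579779624938965), (0.018224943429231644, 0.018067054450511932), 3.9789834022521973)
b2 210 [ 0.71717316 -0.45454396  0.07000799] 0.10442075038648668 ((0.7192419767379761, -0.4508431553840637), (0.03162432461977005, 0.031033797189593315), 0.4285511076450348)
rodB 31 [ 0.54171183 -0.45312979  0.06031365] 0.0710337531096461 ((0.5415489077568054, -0.44896504282951355), (0.012817061506211758, 0.0075242589227855206), 69.05387878417969)
```

View pics/sc1.png

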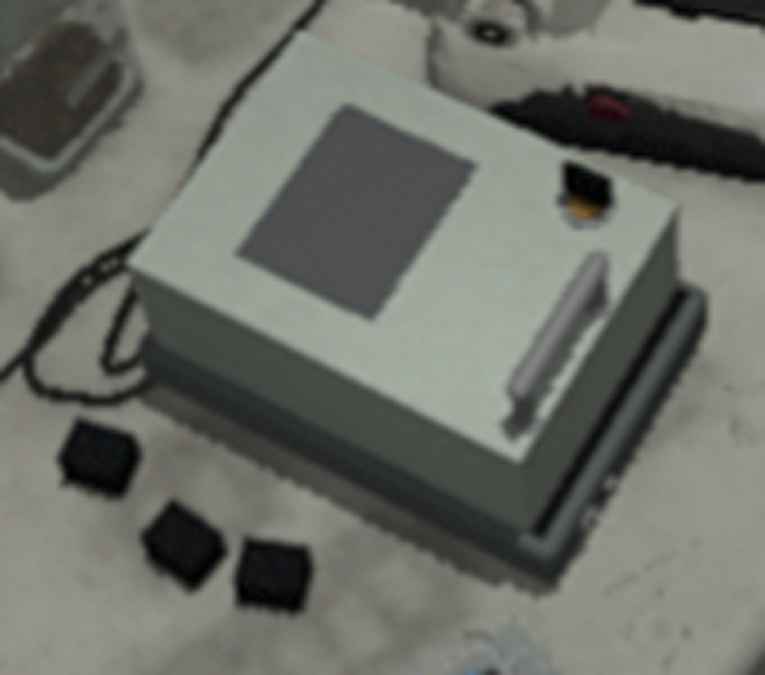

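View pics/si1.png

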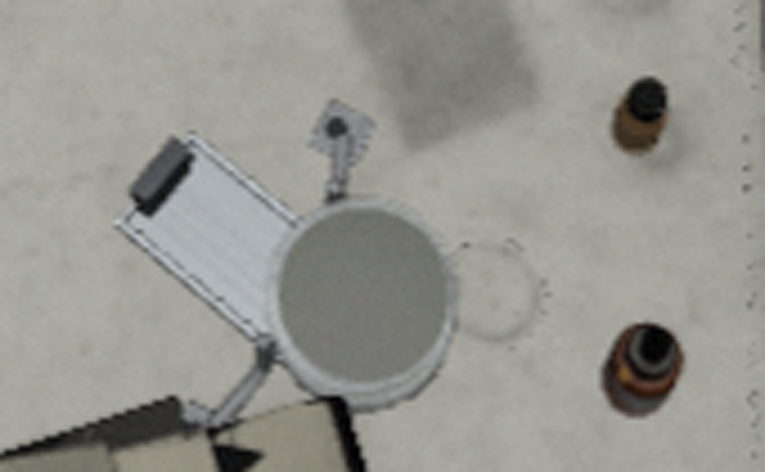

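The crops show the hood's corners, the key bow edge-on to reader x and the bar handle. The carrier lies obliquely under the stack, with its tab clear at upper left.

```bash
python3 - <<'E'
from h import *
import pickle
s,P=pickle.load(open('scene.pkl','rb'))
f=lambda a,b,h:onplane(s,round(a/4.5+190),round(b/4.5+280),h)[:2].round(4)
for n,a in dict(FR=(677,207,.129),FL=(520,460,.129),BR=(303,33,.129),BL=(130,268,.129),key=(588,175,.161),h1=(600,256,.171),h2=(516,388,.171),c1=(97,455,.02),c2=(183,540,.02),c3=(273,575,.02)).items(): print(n,f(*a))
s,P=pickle.load(open('side.pkl','rb'))
f=lambda a,b,h:onplane(s,round(a/4.5+260),round(b/4.5+370),h)[:2].round(4)
for n,a in dict(tab1=(178,145,.036),tab2=(145,205,.036),rodA=(337,190,.066),rodB=(267,350,.066),base=(336,127,.0),cA=(192,132,.009),cA2=(298,218,.009),cB=(118,222,.009),cB2=(250,335,.009),dish=(362,295,.073)).items(): print(n,f(*a))
E
```

```text
FR [0.3806 0.1909]
FL [0.3515 0.3405]
BR [0.5987 0.2304]
BL [0.5664 0.385 ]
key [0.4121 0.2176]
h1 [0.376  0.2534]
h2 [0.3615 0.3286]
c1 [0.5602 0.4388]
c2 [0.4929 0.4441]
c3 [0.4446 0.4294]
tab1 [ 0.4938 -0.3519]
tab2 [ 0.4781 -0.3839]
rodA [ 0.573  -0.3789]
rodB [ 0.542  -0.4562]
base [ 0.572  -0.3291]
cA [ 0.4987 -0.3372]
cA2 [ 0.5533 -0.3782]
cB [ 0.4632 -0.3844]
cB2 [ 0.5337 -0.4363]
dish [ 0.5854 -0.4311]
```

```bash
python3 - <<'E'
from h import *
import pickle
Q=np.concatenate([pickle.load(open(n+'.pkl','rb'))[1].reshape(-1,3) for n in('scene','side')])
Q=Q[np.isfinite(Q).all(1)]
# drop arm: gripper near (.65,0) z>.2
g=(np.hypot(Q[:,0]-.65,Q[:,1])<.1)&(Q[:,2]>.2); Q=Q[~g]
Q=Q[(Q[:,2]<.47)]
print('y cols',[round(.2-.04*j,2) for j in range(14)])
for x in np.arange(.24,.84,.04):
    print(round(x,2),[ (lambda k:int(100*np.percentile(Q[k,2],98)) if k.sum()>3 else -1)((abs(Q[:,0]-x)<.02)&(abs(Q[:,1]-(.2-.04*j))<.02)) for j in range(14)])
E
```

```text
y cols [0.2, 0.16, 0.12, 0.08, 0.04, 0.0, -0.04, -0.08, -0.12, -0.16, -0.2, -0.24, -0.28, -0.32]
0.24 [0, 0, 0, 0, 0, 0, 0, 1, 0, 0, 0, 0, 0, 0]
0.28 [0, 0, 0, 0, 0, 44, 42, 1, 1, 0, 0, 0, 0, 0]
0.32 [0, 0, 0, 0, 41, 45, 44, 45, 1, 0, 0, 0, 0, 0]
0.36 [12, 0, 0, 16, 41, 42, 43, 44, 1, 0, 0, 0, 0, 0]
0.4 [16, 0, 3, 28, 39, 41, 42, 41, 0, 0, 0, 0, 0, 0]
0.44 [16, -1, 16, 37, 38, 39, 37, 16, 0, 0, 0, 0, 0, 0]
0.48 [13, 4, 17, 35, 37, 37, 16, 1, 0, 0, 0, 0, 0, 0]
0.52 [13, 12, 13, 29, 32, 34, 16, 0, 0, 0, 0, 0, 0, 0]
0.56 [13, 12, 26, 28, 28, 6, 2, 0, 0, 0, 0, 0, 0, 0]
0.6 [-1, 7, 24, 26, 14, 11, 0, 0, 0, 0, 0, 0, 0, 0]
0.64 [0, 0, 3, 12, 6, 0, 0, 0, 0, 0, 6, 5, 0, 0]
0.68 [1, 1, 3, 0, 0, 0, 0, 0, 0, 0, 6, 6, 0, 0]
0.72 [0, 0, 0, 0, 0, 0, 0, 0, 0, 0, 0, 0, 0, 6]
0.76 [0, 0, 0, 0, 0, 0, 0, 0, 0, 0, 0, 0, 0, 0]
0.8 [17, 17, 17, 17, 17, 17, 17, 17, 17, 17, 17, 17, 17, 17]
```

```bash
J="python3 -m jog"
$J '[[0,0,2,0,0,-0.09],[0,0,4,0,0,-0.18],[0,0,6,0,0,-0.27],[0,0,8,0,0,-0.36],[0,0,10,0,0,-0.45],[0,2,12,0,0,-0.54],[0,4,12,0,0,-0.63],[0,7,12,0,0,-0.72]]' 0.5
$J '[[0,3,0,0,0,-0.09],[0,6,0,0,0,-0.18],[0,9,0,0,0,-0.27],[0,12,0,0,0,-0.36],[0,14,0,0,0,-0.45],[0,15,0,0,0,-0.54],[0,15,0,0,0,-0.63],[0,15,0,0,0,-0.66]]'
$J '[[-3,0,0,0,0,0],[-6,0,0,0,0,0],[-9,0,0,0,0,0],[-12,0,-1,0,0,0],[-15,0,-3,0,0,0],[-18,0,-5,0,0,0],[-21,0,-6,0,0,0],[-23.8,0,-7,0,0,0]]'
$J '[[0,0,0,0,0,0],[0,0,0,0,0,0],[0,0,0,0,0,0],[0,0,0,0,0,0],[0,0,0,0,0,0],[0,0,0,0,0,0],[0,0,0,0,0,0],[0,0,0,0,0,0]]'
python3 - <<'E'
from h import *
s=snap('wrist');P=cloud(s);save(s,'w1');st=bot.state();print(st['eef_pos'],st['eef_rot'],st['q'])
d=(s['image'].max(-1)<60)&(P[...,2]>.148)&(P[...,2]<.17)&(np.hypot(P[...,0]-.412,P[...,1]-.2176)<.04)
print(d.sum(),P[d].mean(0),P[d][:,2].max(),cv2.minAreaRect(P[d][:,:2].astype('f4')))
h=(P[...,2]>.158)&(P[...,2]<.178)&(np.hypot(P[...,0]-.369,P[...,1]-.291)<.06)&~d
print(h.sum(),P[h].mean(0),P[h][:,2].max(),cv2.minAreaRect(P[h][:,:2].astype('f4')))
E
```

```text
t: 0.82
eef_pos: [0.6511, 0.0676, 0.353]
eef_rot: [179.8, -0.1, 48.2]
force: [-0.6, -0.9, -0.7]
width: 0.0428
finger_force: 0.0
t: 1.48
eef_pos: [0.6492, 0.2219, 0.3505]
eef_rot: [-180.0, 0.1, 10.8]
force: [-0.2, -0.3, -0.8]
width: 0.0426
finger_force: 0.0
t: 2.15
eef_pos: [0.4096, 0.2195, 0.2799]
eef_rot: [180.0, 0.1, 10.9]
force: [-0.3, 0.4, 0.8]
width: 0.0423
finger_force: 0.0
t: 2.82
eef_pos: [0.4124, 0.2201, 0.2813]
eef_rot: [-180.0, 0.0, 10.9]
force: [-1.0, -0.4, -0.0]
width: 0.0425
finger_force: 0.0
[0.41222586 0.22000533 0.28124485] [-1.79996343e+02  8.37819159e-03  1.09166840e+01] [ -14.06309289    5.83776291  -18.47729923  110.80936504    2.05391462
   63.67298498 -112.44576335]
467 [0.41816464 0.21835039 0.16059164] 0.16340732919429435 ((0.416843980550766, 0.21807515621185303), (0.02557172253727913, 0.007263504434376955), 10.949211120605469)
2265 [0.37181782 0.29008019 0.17015326] 0.17417523681270886 ((0.37024369835853577, 0.29091283679008484), (0.012450254522264004, 0.08579569309949875), 10.953590393066406)
```

View pics/w1.png

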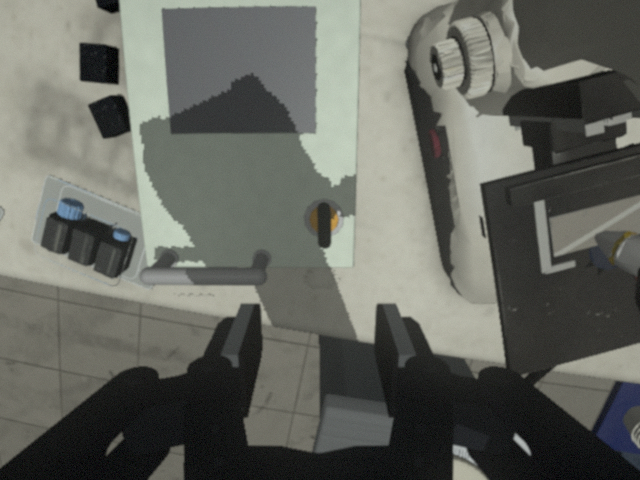

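Key bow at (325,223) and handle at (205,272), both seen clearly, with the hood yaw at 10.9°. I'll grip the key and turn it.

```bash
J="python3 -m jog"
$J '[[0.5,-0.2,-2,0,0,0],[0.5,-0.2,-4,0,0,0],[0.5,-0.2,-6,0,0,0],[0.5,-0.2,-8,0,0,0],[0.5,-0.2,-10,0,0,0],[0.5,-0.2,-12,0,0,0],[0.5,-0.2,-13.5,0,0,0],[0.5,-0.2,-14.2,0,0,0]]'
$J '[[0,0,0,0,0,0],[0,0,0,0,0,0],[0,0,0,0,0,0],[0,0,0,0,0,0],[0,0,0,0,0,0],[0,0,0,0,0,0],[0,0,0,0,0,0],[0,0,0,0,0,0]]' 1
$J '[[0,0,0,0,0,0.1],[0,0,0,0,0,0.2],[0,0,0,0,0,0.3],[0,0,0,0,0,0.4],[0,0,0,0,0,0.5],[0,0,0,0,0,0.6],[0,0,0,0,0,0.7],[0,0,0,0,0,0.8]]'
$J '[[0,0,0,0,0,0.1],[0,0,0,0,0,0.2],[0,0,0,0,0,0.3],[0,0,0,0,0,0.4],[0,0,0,0,0,0.5],[0,0,0,0,0,0.6],[0,0,0,0,0,0.7],[0,0,0,0,0,0.77]]'
$J '[[0,0,0,0,0,0],[0,0,0,0,0,0],[0,0,0,0,0,0],[0,0,0,0,0,0],[0,0,0,0,0,0],[0,0,0,0,0,0],[0,0,0,0,0,0],[0,0,0,0,0,0]]' 0.5
python3 -c "
from h import *
print(bot.state()['eef_pos'],bot.state()['torque'],bot.state()['eef_rot'])"
```

```text
t: 3.53
eef_pos: [0.4159, 0.2174, 0.1373]
eef_rot: [180.0, 0.2, 10.9]
force: [-0.2, 0.6, -0.7]
width: 0.0429
finger_force: 0.0
t: 4.2
eef_pos: [0.4178, 0.2173, 0.1402]
eef_rot: [179.9, -0.1, 10.9]
force: [-0.4, -6.3, 6.6]
width: 0.0076
finger_force: 60.7
t: 4.87
eef_pos: [0.4168, 0.2185, 0.1402]
eef_rot: [180.0, -0.0, 57.0]
force: [-3.0, -1.7, 6.6]
width: 0.0073
finger_force: 60.8
t: 5.53
eef_pos: [0.4154, 0.2187, 0.1401]
eef_rot: [-179.9, -0.0, 101.2]
force: [-7.5, -3.5, 13.0]
width: 0.0076
finger_force: 61.6
t: 6.2
eef_pos: [0.417, 0.2181, 0.1393]
eef_rot: [180.0, -0.0, 100.9]
force: [0.8, -0.5, -0.7]
width: 0.0425
finger_force: 0.0
[0.41699092 0.21809369 0.13926522] [-0.02800345  0.08668576 -0.03961192] [ 1.79999605e+02 -3.89932744e-03  1.00883462e+02]
```

```bash
J="python3 -m jog"
$J '[[0,0,2,0,0,0],[0,0,4,0,0,0],[0,0,6,0,0,0],[-1,2,6,0,0,0],[-2.5,4,6,0,0,0],[-4,6,6,0,0,0],[-4.7,7.3,6,0,0,0],[-4.7,7.3,6,0,0,0]]'
$J '[[0,0,-1,0,0,0],[0,0,-2,0,0,0],[0,0,-3,0,0,0],[0,0,-4,0,0,0],[0,0,-5,0,0,0],[0,0,-5.3,0,0,0],[0,0,-5.3,0,0,0],[0,0,-5.3,0,0,0]]'
$J '[[0,0,0,0,0,0],[0,0,0,0,0,0],[0,0,0,0,0,0],[0,0,0,0,0,0],[0,0,0,0,0,0],[0,0,0,0,0,0],[0,0,0,0,0,0],[0,0,0,0,0,0]]' 1
python3 - <<'E'
import numpy as np
f=np.arctan2(115,-216)
for k in range(0,25):
    t=1.66*k/24;r=24.5*(np.cos(f-t)-np.cos(f));z=24.5*(np.sin(f-t)-np.sin(f));print(k,round(t,2),[round(r*.982,1),round(r*.189,1),round(z,1)])
E
```

```text
t: 6.87
eef_pos: [0.3679, 0.2943, 0.1997]
eef_rot: [180.0, -0.1, 101.2]
force: [-0.3, 0.0, 1.0]
width: 0.0432
finger_force: 0.0
t: 7.53
eef_pos: [0.3699, 0.291, 0.146]
eef_rot: [-180.0, -0.0, 100.9]
force: [0.1, -0.8, 0.1]
width: 0.0428
finger_force: 0.0
t: 8.2
eef_pos: [0.3701, 0.2913, 0.1469]
eef_rot: [180.0, -0.0, 100.9]
force: [-2.3, -0.8, 6.3]
width: 0.0099
finger_force: 58.5
0 0.0 [np.float64(0.0), np.float64(0.0), np.float64(0.0)]
1 0.07 [np.float64(0.8), np.float64(0.2), np.float64(1.5)]
2 0.14 [np.float64(1.8), np.float64(0.3), np.float64(2.9)]
3 0.21 [np.float64(2.8), np.float64(0.5), np.float64(4.2)]
4 0.28 [np.float64(3.9), np.float64(0.7), np.float64(5.5)]
5 0.35 [np.float64(5.1), np.float64(1.0), np.float64(6.6)]
6 0.41 [np.float64(6.4), np.float64(1.2), np.float64(7.7)]
7 0.48 [np.float64(7.7), np.float64(1.5), np.float64(8.7)]
8 0.55 [np.float64(9.1), np.float64(1.8), np.float64(9.6)]
9 0.62 [np.float64(10.6), np.float64(2.0), np.float64(10.4)]
10 0.69 [np.float64(12.1), np.float64(2.3), np.float64(11.1)]
11 0.76 [np.float64(13.7), np.float64(2.6), np.float64(11.7)]
12 0.83 [np.float64(15.2), np.float64(2.9), np.float64(12.2)]
13 0.9 [np.float64(16.9), np.float64(3.2), np.float64(12.6)]
14 0.97 [np.float64(18.5), np.float64(3.6), np.float64(12.8)]
15 1.04 [np.float64(20.2), np.float64(3.9), np.float64(13.0)]
16 1.11 [np.float64(21.8), np.float64(4.2), np.float64(13.0)]
17 1.18 [np.float64(23.5), np.float64(4.5), np.float64(12.9)]
18 1.24 [np.float64(25.2), np.float64(4.8), np.float64(12.7)]
19 1.31 [np.float64(26.8), np.float64(5.2), np.float64(12.3)]
20 1.38 [np.float64(28.4), np.float64(5.5), np.float64(11.9)]
21 1.45 [np.float64(30.0), np.float64(5.8), np.float64(11.3)]
22 1.52 [np.float64(31.5), np.float64(6.1), np.float64(10.7)]
23 1.59 [np.float64(33.0), np.float64(6.3), np.float64(9.9)]
24 1.66 [np.float64(34.4), np.float64(6.6), np.float64(9.0)]
```

```bash
J="python3 -m jog"
$J '[[0.4,0.1,0.8,0,0,0],[0.8,0.2,1.5,0,0,0],[1.3,0.2,2.2,0,0,0],[1.8,0.3,2.9,0,0,0],[2.3,0.4,3.6,0,0,0],[2.8,0.5,4.2,0,0,0],[3.3,0.6,4.9,0,0,0],[3.9,0.7,5.5,0,0,0]]'
$J '[[1.2,0.3,1.1,0,0,0],[2.5,0.5,2.2,0,0,0],[3.8,0.8,3.2,0,0,0],[5.2,1.1,4.1,0,0,0],[6.7,1.3,4.9,0,0,0],[8.2,1.6,5.6,0,0,0],[9.8,1.9,6.2,0,0,0],[11.3,2.2,6.7,0,0,0]]'
```

```text
t: 8.87
eef_pos: [0.4082, 0.2984, 0.202]
eef_rot: [-179.9, -0.0, 100.9]
force: [-6.1, 3.7, -3.0]
width: 0.01
finger_force: 58.8
t: 9.53
eef_pos: [0.5226, 0.3202, 0.2711]
eef_rot: [180.0, 0.0, 100.9]
force: [-4.0, -0.1, 4.2]
width: 0.0095
finger_force: 61.8
```

```bash
J="python3 -m jog"
$J '[[1.7,0.3,0.4,0,0,0],[3.3,0.7,0.6,0,0,0],[5,1,0.8,0,0,0],[6.6,1.3,0.8,0,0,0],[8.3,1.6,0.7,0,0,0],[10,1.9,0.5,0,0,0],[11.6,2.3,0.1,0,0,0],[13.2,2.6,-0.3,0,0,0]]'
$J '[[1,0.2,-0.4,0,0,0],[2,0.4,-0.8,0,0,0],[3.1,0.6,-1.2,0,0,0],[4.6,0.8,-2,0,0,0],[5.4,1,-2.5,0,0,0],[5.8,1.1,-2.8,0,0,0],[5.8,1.1,-2.8,0,0,0],[5.8,1.1,-2.8,0,0,0]]'
python3 -c "
from h import *
print(bot.state()['q'])"
```

```text
t: 10.2
eef_pos: [0.656, 0.3456, 0.2676]
eef_rot: [179.9, 0.0, 100.8]
force: [0.2, 0.7, 3.6]
width: 0.0098
finger_force: 60.5
t: 10.87
eef_pos: [0.7119, 0.3561, 0.2403]
eef_rot: [-180.0, 0.1, 100.9]
force: [-7.4, -3.5, 10.2]
width: 0.0097
finger_force: 63.1
[-12.83073136  45.59569145 -31.23530151  61.63102802  22.30638193
  78.21916229 -29.77473989]
```

```bash
J="python3 -m jog"
$J '[[0,0,0,0,0,0],[0,0,0,0,0,0],[0,0,0,0,0,0],[0,0,1.5,0,0,0],[0,0,4,0,0,0],[0,0,7,0,0,0],[0,0,10,0,0,0],[0,0,13,0,0,0]]' 0.7
$J '[[-3,0,0,0,0,0],[-7,-1,1,0,0,0],[-11,-2,2,0,0,0],[-15,-4,3,0,0,0],[-19,-6,4,0,0,0],[-20,-8,4,0,0,0],[-20,-10,4,0,0,0],[-20,-10,4,0,0,0]]'
$J '[[0,0,0,0,0,0],[0,0,0,0,0,0],[0,0,0,0,0,0],[0,0,0,0,0,0],[0,0,0,0,0,0],[0,0,0,0,0,0],[0,0,0,0,0,0],[0,0,0,0,0,0]]' 0.5
python3 - <<'E'
from h import *
import pickle
s=snap('wrist');P=cloud(s);save(s,'w2');pickle.dump((s,P),open('w2.pkl','wb'));print(bot.state()['eef_pos'],s['o'])
E
```

```text
t: 11.53
eef_pos: [0.7125, 0.3562, 0.3682]
eef_rot: [-180.0, 0.0, 100.8]
force: [0.3, -0.5, 0.1]
width: 0.0253
finger_force: 0.0
t: 12.2
eef_pos: [0.5128, 0.2522, 0.4086]
eef_rot: [179.8, 0.3, 100.6]
force: [1.0, -0.7, -0.4]
width: 0.0252
finger_force: 0.0
t: 12.87
eef_pos: [0.512, 0.2574, 0.4071]
eef_rot: [-180.0, -0.0, 100.9]
force: [-0.2, -0.7, -1.1]
width: 0.0424
finger_force: 0.0
[0.51199641 0.25719428 0.40721436] [0.49729463 0.33400003 0.55067927]
```

View pics/w2.png

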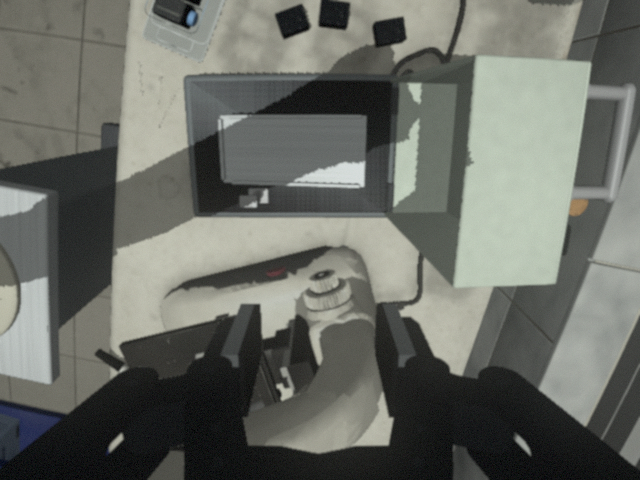

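The bed's corners lie at (218,114), (366,114), (365,187) and (222,187). The hook is at (255,197) and the blocks are at (293,21), (334,14) and (389,31).

```bash
python3 - <<'E'
from h import *
import pickle
s,P=pickle.load(open('w2.pkl','rb'))
a=np.deg2rad(10.93);ex=np.array([np.cos(a),np.sin(a)]);ey=np.array([-ex[1],ex[0]])
k=np.zeros((480,640),bool);k[122:180,232:360]=1
Q=P[k];A=np.c_[Q[:,:2]@ex,Q[:,:2]@ey,np.ones(len(Q))];c=np.linalg.lstsq(A,Q[:,2],rcond=None)[0]
print('slopes',np.arctan(c[:2]),'res',np.std(A@c-Q[:,2]))
for u,v in((218,114),(366,114),(365,187),(222,187)): 
    p=P[v-1:v+2,u-1:u+2].reshape(-1,3);p=np.nanmedian(p,0);print(u,v,p.round(4),(p[:2]@ex).round(4),(p[:2]@ey).round(4))
# lines across: profile along v at u=290 and along u at v=150
for v in range(106,196,2): print(v,P[v,290].round(4)@np.array([[0],[0],[1]]),(P[v,290,:2]@ey).round(4),end=';')
print()
for u in list(range(212,240,2))+list(range(352,376,2)): print(u,P[150,u,2].round(4),(P[150,u,:2]@ex).round(4),end=';')
print()
# x where plane z =.067
print('x at .067 for y mid', (0.067-c[2]-c[1]*0.19)/c[0],c)
E
```

```text
** On entry to DLASCL parameter number  4 had an illegal value
 ** On entry to DLASCL parameter number  4 had an illegal valueTraceback (most recent call last):
  File "<stdin>", line 6, in <module>
    x, resids, rank, s = _umath_linalg.lstsq(a, b, rcond,
                         ~~~~~~~~~~~~~~~~~~~^^^^^^^^^^^^^
                                             signature=signature)
                                             ^^^^^^^^^^^^^^^^^^^^
    raise LinAlgError("SVD did not converge in Linear Least Squares")
numpy.linalg.LinAlgError: SVD did not converge in Linear Least Squares
```

```bash
python3 - <<'E'
from h import *
import pickle
s,P=pickle.load(open('w2.pkl','rb'))
a=np.deg2rad(10.93);ex=np.array([np.cos(a),np.sin(a)]);ey=np.array([-ex[1],ex[0]])
k=np.zeros((480,640),bool);k[122:180,232:360]=1
Q=P[k];Q=Q[np.isfinite(Q).all(1)];print(len(Q))
A=np.c_[Q[:,:2]@ex,Q[:,:2]@ey,np.ones(len(Q))];c=np.linalg.lstsq(A,Q[:,2],rcond=None)[0]
print('slopes',np.arctan(c[:2]),'res',np.std(A@c-Q[:,2]))
def on(u,v): # intersect ray with plane z=c0 X+c1 Y+c2 (+guide height)
    o=s['o'];r=s['rays'][v,u];n=np.r_[-(c[0]*ex+c[1]*ey),1];t=(c[2]+.005-n@o)/(n@r);p=o+t*r;return p
for u,v in((218,114),(366,114),(365,187),(222,187)):
    p=on(u,v);print(u,v,p.round(4),(p[:2]@ex).round(4),(p[:2]@ey).round(4))
for v in range(106,196,3): print(v,P[v,290,2].round(4),(P[v,290,:2]@ey).round(4),end=';')
print()
for u in list(range(212,240,2))+list(range(352,376,2)): print(u,P[150,u,2].round(4),(P[150,u,:2]@ex).round(4),end=';')
print('x at .067', (0.067-c[2]-c[1]*0.19)/c[0],c)
E
```

```text
7405
slopes [0.17559004 0.00227029] res 0.0008715711776453661
218 114 [0.3863 0.3096 0.0585] 0.438 0.2307
366 114 [0.5479 0.3405 0.0877] 0.6025 0.2304
365 187 [0.564  0.2636 0.0878] 0.6038 0.1519
222 187 [0.4016 0.2271 0.0582] 0.4374 0.1469
106 0.0459 0.239;109 0.045 0.2356;112 0.0472 0.2323;115 0.0727 0.2292;118 0.0727 0.226;121 0.0688 0.2226;124 0.0683 0.2194;127 0.067 0.2161;130 0.069 0.2129;133 0.0689 0.2096;136 0.069 0.2063;139 0.0685 0.203;142 0.0676 0.1996;145 0.0678 0.1963;148 0.0674 0.1929;151 0.0671 0.1895;154 0.0684 0.1862;157 0.0692 0.183;160 0.0683 0.1795;163 0.0688 0.1761;166 0.0677 0.1726;169 0.0676 0.1691;172 0.0668 0.1656;175 0.0674 0.1622;178 0.0679 0.1588;181 0.0672 0.1552;184 0.0744 0.1529;187 0.0454 0.1443;190 0.0452 0.1406;193 0.0463 0.1371;
212 0.0459 0.4253;214 0.0455 0.4276;216 0.045 0.4299;218 0.0462 0.4326;220 0.0601 0.4382;222 0.0607 0.4406;224 0.0544 0.4416;226 0.0539 0.4438;228 0.0558 0.4466;230 0.0551 0.4488;232 0.0553 0.4512;234 0.0558 0.4536;236 0.0563 0.4561;238 0.0581 0.4587;352 0.079 0.5891;354 0.0806 0.5912;356 0.0819 0.5933;358 0.0813 0.5955;360 0.0831 0.5976;362 0.0829 0.5998;364 0.0828 0.602;366 0.0452 0.6084;368 0.0453 0.6108;370 0.0458 0.6131;372 0.047 0.6153;374 0.046 0.6178;x at .067 0.5143586066398623 [ 0.17741716  0.00227029 -0.0246874 ]
```

```bash
J="python3 -m jog"
$J '[[3,0,0,0,0,0],[6,0,0,0,0,0],[9,0,0,0,0,0],[12,-1,0,0,0,0],[14,-4,0,0,0,0],[15,-7,0,0,0,0],[15,-10,0,0,0,0],[15,-13,0,0,0,-0.05]]'
$J '[[0,-4,0,0,0,-0.1],[0,-8,0,0,0,-0.2],[0,-12,0,0,0,-0.3],[0,-16,0,0,0,-0.4],[0,-20,0,0,0,-0.5],[0,-24,0,0,0,-0.6],[0,-28,0,0,0,-0.7],[0,-32,0,0,0,-0.79]]'
$J '[[0,-4,0,0,0,0],[-3,-8,-1,0,0,0],[-6,-12,-3,0,0,0],[-9,-15,-5,0,0,0],[-12,-16,-7,0,0,0],[-14,-17,-10,0,0,0],[-16,-17,-12,0,0,0],[-16.5,-17,-13,0,0,0]]'
$J '[[0,0,0,0,0,0],[0,0,0,0,0,0],[0,0,0,0,0,0],[0,0,0,0,0,0],[0,0,0,0,0,0],[0,0,0,0,0,0],[0,0,0,0,0,0],[0,0,0,0,0,0]]'
python3 - <<'E'
from h import *
import pickle
s=snap('wrist');P=cloud(s);save(s,'w3');pickle.dump((s,P),open('w3.pkl','wb'));print(bot.state()['eef_pos'],s['o'],bot.state()['q'])
k=(P[...,2]>.03)&(P[...,2]<.043)&(np.hypot(P[...,0]-.4855,P[...,1]+.3675)<.03)
print(k.sum(),cv2.minAreaRect(P[k][:,:2].astype('f4')),np.median(P[k],0))
E
```

```text
t: 13.58
eef_pos: [0.6626, 0.1255, 0.4062]
eef_rot: [-179.9, -0.0, 98.0]
force: [0.6, -0.4, 0.3]
width: 0.0426
finger_force: 0.0
t: 14.25
eef_pos: [0.6617, -0.195, 0.4075]
eef_rot: [180.0, -0.0, 52.5]
force: [0.2, -0.3, -0.1]
width: 0.0427
finger_force: 0.0
t: 14.92
eef_pos: [0.4886, -0.3653, 0.2721]
eef_rot: [-179.5, 0.2, 52.3]
force: [-1.1, 0.6, -0.8]
width: 0.0428
finger_force: 0.0
t: 15.58
eef_pos: [0.4974, -0.3628, 0.2776]
eef_rot: [180.0, -0.0, 52.8]
force: [-0.7, 0.7, 0.4]
width: 0.0429
finger_force: 0.0
[ 0.49728054 -0.36283875  0.27744914] [ 0.54394617 -0.30041418  0.42109272] [ 45.56917432  21.76809342 -15.71679426  91.35947503   6.23146809
  67.71728144  -8.66511378]
432 ((0.48246467113494873, -0.3631041646003723), (0.03344150632619858, 0.011401721276342869), 52.57438659667969) [ 0.48317263 -0.36306319  0.0367237 ]
```

View pics/w3.png

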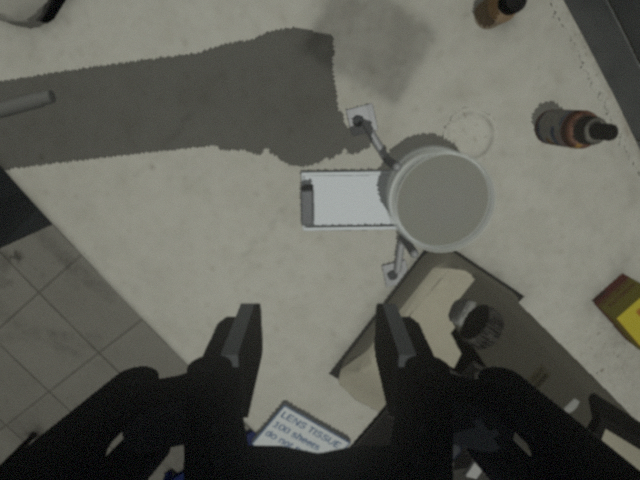

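The tab is at (307,203), square to the tool; the rods are at (358,120) and (390,270). A beige instrument lies about 12 cm to its right, so I'll check that clearance.

```bash
python3 - <<'E'
from h import *
import pickle
Q=np.concatenate([pickle.load(open(n+'.pkl','rb'))[1].reshape(-1,3) for n in('w3','side')])
Q=Q[np.isfinite(Q).all(1)];a=np.deg2rad(-37.4);ex=np.array([np.cos(a),np.sin(a)]);ey=np.array([-ex[1],ex[0]])
d=Q[:,:2]-[.483,-.3633];X=d@ex;Y=d@ey
print('ycols',[round(-.24+.03*j,2) for j in range(9)])
for x in np.arange(-.2,.2,.04): print(round(x,2),[(lambda k:round(float(np.percentile(Q[k,2],98)),2) if k.sum()>3 else None)((abs(X-x)<.02)&(abs(Y+.24-.03*j)<.015)&(Q[:,2]<.4)) for j in range(9)])
E
```

```text
ycols [-0.24, -0.21, -0.18, -0.15, -0.12, -0.09, -0.06, -0.03, 0.0]
-0.2 [None, None, None, 0.0, 0.0, 0.0, 0.01, 0.01, 0.0]
-0.16 [None, -0.0, 0.0, 0.0, 0.0, 0.0, 0.0, 0.01, 0.0]
-0.12 [0.0, 0.01, 0.01, 0.01, 0.0, 0.0, 0.0, 0.01, 0.0]
-0.08 [0.01, 0.01, 0.01, 0.01, 0.01, 0.01, 0.0, 0.0, 0.01]
-0.04 [0.01, 0.0, 0.0, 0.01, 0.01, 0.01, 0.01, 0.01, 0.35]
0.0 [0.01, 0.0, 0.0, 0.0, 0.0, 0.0, 0.01, 0.04, 0.32]
0.04 [0.0, 0.04, 0.15, 0.15, 0.0, 0.0, 0.0, 0.01, 0.35]
0.08 [0.04, 0.05, 0.32, 0.31, 0.15, 0.15, 0.01, 0.07, 0.34]
0.12 [None, 0.15, 0.32, 0.32, 0.28, 0.23, 0.14, 0.07, 0.08]
0.16 [None, 0.16, 0.16, 0.06, 0.28, 0.27, 0.26, 0.07, 0.08]
```

```bash
J="python3 -m jog"
$J '[[-1,0,-3,0,0,0],[-1.45,0,-6,0,0,0],[-1.45,0,-9,0,0,0],[-1.45,0,-12,0,0,0],[-1.45,0,-15,0,0,0],[-1.45,0,-17,0,0,0],[-1.45,0,-19,0,0,0],[-1.45,0,-20,0,0,0]]'
$J '[[0,0,-1,0,0,0],[0,0,-2,0,0,0],[0,0,-3,0,0,0],[0,0,-4,0,0,0],[0,0,-5,0,0,0],[0,0,-5.8,0,0,0],[0,0,-6.3,0,0,0],[0,0,-6.3,0,0,0]]'
$J '[[0,0,0,0,0,0],[0,0,0,0,0,0],[0,0,0,0,0,0],[0,0,0,0,0,0],[0,0,0,0,0,0],[0,0,0,0,0,0],[0,0,0,0,0,0],[0,0,0,0,0,0]]' 1
```

```text
t: 16.3
eef_pos: [0.4811, -0.362, 0.0745]
eef_rot: [-179.8, -0.0, 52.8]
force: [-0.6, -0.5, -0.2]
width: 0.0427
finger_force: 0.0
t: 16.97
eef_pos: [0.4818, -0.3624, 0.013]
eef_rot: [-179.9, -0.0, 52.8]
force: [-0.9, -0.7, 1.0]
width: 0.043
finger_force: 0.0
t: 17.63
eef_pos: [0.4832, -0.3633, 0.0151]
eef_rot: [179.9, -0.0, 52.8]
force: [-0.2, 0.6, 7.0]
width: 0.0109
finger_force: 60.1
```

```bash
J="python3 -m jog"
for i in 1 2 3 4 5; do $J '[[-0.28,0.21,0,0,0,0],[-0.56,0.43,0,0,0,0],[-0.84,0.64,0,0,0,0],[-1.12,0.85,0,0,0,0],[-1.4,1.07,0,0,0,0],[-1.68,1.28,0,0,0,0],[-1.95,1.49,0,0,0,0],[-2.23,1.7,0,0,0,0]]' | grep -v rot; done
python3 - <<'E'
from h import *
s=snap('side');P=cloud(s);save(s,'si2',(200,330,430,479),3.4)
k=np.zeros((480,640),bool);k[400:475,300:380]=1;k&=(P[...,2]>.05)&(P[...,2]<.08)
q=P[k];A=np.c_[q[:,:2]-q[:,:2].mean(0),np.ones(len(q))];print(k.sum(),np.median(q,0),np.linalg.lstsq(A,q[:,2],rcond=None)[0])
E
```

```text
t: 18.3
eef_pos: [0.4611, -0.3467, 0.015]
force: [5.1, -4.5, 2.9]
width: 0.011
finger_force: 60.0
t: 18.97
eef_pos: [0.4387, -0.3296, 0.015]
force: [4.0, -2.9, 5.6]
width: 0.0106
finger_force: 60.1
t: 19.63
eef_pos: [0.4164, -0.3126, 0.015]
force: [3.3, -4.0, 6.4]
width: 0.0104
finger_force: 60.1
t: 20.3
eef_pos: [0.3942, -0.2956, 0.015]
force: [3.8, -2.8, 6.2]
width: 0.0111
finger_force: 60.1
t: 20.97
eef_pos: [0.372, -0.2787, 0.015]
force: [4.2, -3.3, 5.8]
width: 0.0104
finger_force: 60.2
1445 [ 0.58294048 -0.42980272  0.06360264] [-0.00232988  0.01709772  0.06348674]
```

View pics/si2.png

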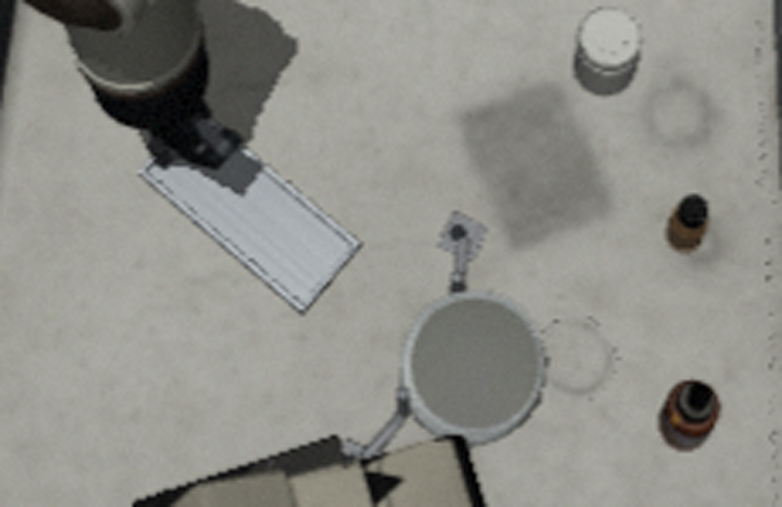

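The stack has settled upright against the rods (top 64 mm) and the carrier is clear of it. Next I carry it round behind the microscope.

```bash
J="python3 -m jog"
$J '[[0,0,0.5,0,0,0],[0,0,2,0,0,0],[0,0,4,0,0,0],[0,0,7,0,0,0],[0,0,10,0,0,0],[0,0,13,0,0,0],[0,0,16,0,0,0],[0,0,19,0,0,0]]'
$J '[[0,0,3,0,0,0],[0,0,6,0,0,0],[0,0,9,0,0,0],[1,0,12,0,0,0],[3,0,15,0,0,0],[5,0,18,0,0,0],[8,0,20,0,0,0],[11,0,20.5,0,0,0]]'
$J '[[3,0.5,0,0,0,0.07],[6,2,0,0,0,0.14],[8,4,0,0,0,0.21],[10,7,0,0,0,0.28],[10.5,10,0,0,0,0.35],[10.5,13,0,0,0,0.42],[10.5,16,0,0,0,0.49],[10.5,19,0,0,0,0.56]]'
$J '[[0,3,0,0,0,0.05],[0,6,0,0,0,0.1],[0,9,0,0,0,0.15],[0,12,0,0,0,0.2],[0,15,0,0,0,0.24],[0,18,0,0,0,0.28],[0,21,0,0,0,0.28],[0,24,0,0,0,0.28]]'
python3 -c "
from h import *
print(bot.state()['q'])"
```

```text
t: 21.68
eef_pos: [0.3681, -0.2759, 0.2042]
eef_rot: [-179.6, 0.0, 52.8]
force: [-0.4, -0.9, -2.0]
width: 0.0107
finger_force: 59.1
t: 22.35
eef_pos: [0.481, -0.2778, 0.4122]
eef_rot: [179.9, 0.0, 52.7]
force: [1.0, -0.4, -0.5]
width: 0.0106
finger_force: 59.1
t: 23.02
eef_pos: [0.5836, -0.0859, 0.4077]
eef_rot: [-179.7, 0.0, 85.1]
force: [0.7, 0.6, -1.2]
width: 0.0107
finger_force: 59.1
t: 23.68
eef_pos: [0.5834, 0.1529, 0.4082]
eef_rot: [-179.8, 0.1, 101.0]
force: [-0.0, -0.7, -2.0]
width: 0.0107
finger_force: 59.1
[ 11.71751538  19.6491089  -39.12713115  81.12440467  12.35385297
  83.80846962 -16.17899892]
```

```bash
J="python3 -m jog"
$J '[[0,3,0,0,0,0],[0,6,0,0,0,0],[0,9,0,0,0,0],[-2,12.1,0,0,0,0],[-5,12.1,0,0,0,0],[-8,12.1,0,0,0,0],[-11,12.1,0,0,0,0],[-14,12.1,0,0,0,0]]'
$J '[[-2,0,-1,0.01,-0.05,0],[-4,0,-3,0.01,-0.07,0],[-4.2,0,-6,0.02,-0.1,0],[-4.2,0,-9,0.02,-0.12,0],[-4.2,0,-12,0.03,-0.15,0],[-4.2,0,-15,0.033,-0.172,0],[-4.2,0,-18,0.033,-0.172,0],[-4.2,0,-21,0.033,-0.172,0]]'
$J '[[0,0,-2,0,0,0],[0,0,-4,0,0,0],[0,0,-5.5,0,0,0],[0,0,-6,0,0,0],[0,0,-6,0,0,0],[0,0,-6,0,0,0],[0,0,-6,0,0,0],[0,0,-6,0,0,0]]'
python3 - <<'E'
from h import *
import pickle
s=snap('wrist');P=cloud(s);save(s,'w4');pickle.dump((s,P),open('w4.pkl','wb'));print(bot.state()['eef_pos'],bot.state()['eef_rot'])
E
```

```text
t: 24.35
eef_pos: [0.4422, 0.2721, 0.4075]
eef_rot: [-179.7, 0.2, 101.0]
force: [-0.7, -0.3, -1.7]
width: 0.0105
finger_force: 59.2
t: 25.02
eef_pos: [0.4014, 0.2709, 0.1973]
eef_rot: [170.1, 0.2, 101.0]
force: [1.3, 0.3, -1.6]
width: 0.0105
finger_force: 59.2
t: 25.68
eef_pos: [0.4046, 0.2733, 0.1404]
eef_rot: [169.9, -0.0, 100.9]
force: [0.8, -0.3, 0.0]
width: 0.0107
finger_force: 59.2
[0.40464505 0.27325119 0.14039982] [ 1.69852321e+02 -4.24076906e-03  1.00872532e+02]
```

View pics/w4.png

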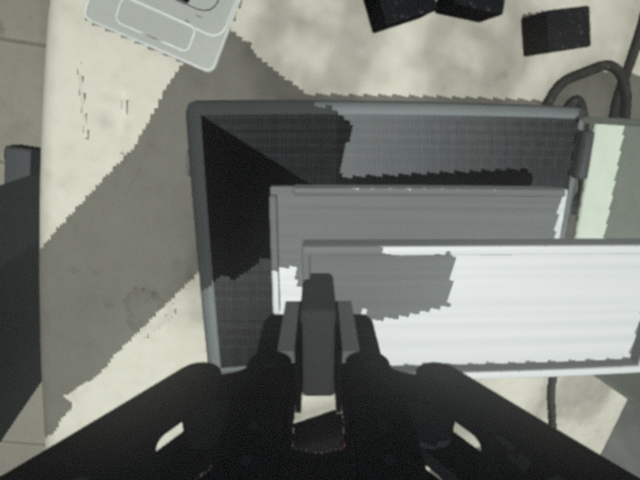

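```bash
python3 - <<'E'
from h import *
import pickle
s,P=pickle.load(open('w4.pkl','rb'))
a=np.deg2rad(10.93);ex=np.array([np.cos(a),np.sin(a)]);ey=np.array([-ex[1],ex[0]])
X=P[...,:2]@ex;Y=P[...,:2]@ey;Z=P[...,2]
k=np.zeros((480,640),bool);k[275:350,400:600]=1;k&=np.isfinite(Z)
A=np.c_[X[k],Y[k],np.ones(k.sum())];c=np.linalg.lstsq(A,Z[k],rcond=None)[0];print('carrier slope',np.arctan(c[:2]))
for u in (340,420,500,580):
    col=[v for v in range(200,300) if Z[v,u]>.115+0.17*(X[v,u]-.44)]
    print(u,col[:1],Y[col[0],u].round(4),Z[col[0],u].round(4),X[col[0],u].round(3))
# bed left guide outer edge
for u in(300,400,500): print(u,[(v,Y[v,u].round(4),Z[v,u].round(3)) for v in (182,185,188,191,194)])
for v in (250,258):print([(u,X[v,u].round(4),Z[v,u].round(3)) for u in range(296,316,3)])
for v in (200,225):print([(u,X[v,u].round(4),Z[v,u].round(3)) for u in range(266,286,3)])
st=bot.state()['eef_pos'];print('TCP',st[:2]@ex,st[:2]@ey,st[2])
E
```

```text
carrier slope [0.17449377 0.00105872]
340 [239] 0.2214 0.1287 0.46
420 [239] 0.2209 0.1328 0.492
500 [239] 0.2214 0.1401 0.523
580 [238] 0.2215 0.1449 0.557
300 [(182, np.float64(0.2303), np.float64(0.045)), (185, np.float64(0.2301), np.float64(0.054)), (188, np.float64(0.2301), np.float64(0.063)), (191, np.float64(0.2285), np.float64(0.063)), (194, np.float64(0.2268), np.float64(0.062))]
400 [(182, np.float64(0.2288), np.float64(0.046)), (185, np.float64(0.2303), np.float64(0.064)), (188, np.float64(0.2301), np.float64(0.072)), (191, np.float64(0.2284), np.float64(0.071)), (194, np.float64(0.2268), np.float64(0.072))]
500 [(182, np.float64(0.2276), np.float64(0.047)), (185, np.float64(0.2254), np.float64(0.046)), (188, np.float64(0.2298), np.float64(0.078)), (191, np.float64(0.2289), np.float64(0.082)), (194, np.float64(0.2272), np.float64(0.082))]
[(296, np.float64(0.4517), np.float64(0.056)), (299, np.float64(0.4533), np.float64(0.057)), (302, np.float64(0.4441), np.float64(0.136)), (305, np.float64(0.4455), np.float64(0.134)), (308, np.float64(0.4466), np.float64(0.135)), (311, n
[... 407 characters left out ...]

[(266, np.float64(nan), np.float64(nan)), (269, np.float64(0.4379), np.float64(0.046)), (272, np.float64(0.4387), np.float64(0.06)), (275, np.float64(0.4403), np.float64(0.06)), (278, np.float64(0.4423), np.float64(0.055)), (281, np.float64(0.4439), np.float64(0.055)), (284, np.float64(0.4456), np.float64(0.055))]
[(266, np.float64(0.4356), np.float64(0.047)), (269, np.float64(0.4374), np.float64(0.046)), (272, np.float64(0.4382), np.float64(0.06)), (275, np.float64(0.4398), np.float64(0.06)), (278, np.float64(0.4418), np.float64(0.056)), (281, np.float64(0.4435), np.float64(0.056)), (284, np.float64(0.4453), np.float64(0.054))]
TCP 0.44911565641609336 0.19156971623521024 0.1403998182410624
```

The carrier hovers level with the slope, centred between the guides, its front edge about 4 mm behind the lip. I lower it.

```bash
J="python3 -m jog"
$J '[[0,0,-1.2,0,0,0],[0,0,-2.4,0,0,0],[0,0,-3.6,0,0,0],[0,0,-4.6,0,0,0],[0,0,-5.5,0,0,0],[0,0,-6,0,0,0],[0,0,-6.4,0,0,0],[0,0,-6.6,0,0,0]]'
$J '[[0,0,-0.1,0,0,0],[0,0,-0.2,0,0,0],[0,0,-0.3,0,0,0],[0,0,-0.4,0,0,0],[0,0,-0.5,0,0,0],[0,0,-0.5,0,0,0],[0,0,-0.5,0,0,0],[0,0,-0.5,0,0,0]]'
```

```text
t: 26.4
eef_pos: [0.4042, 0.2731, 0.0733]
eef_rot: [169.9, 0.0, 100.9]
force: [-0.2, -0.3, -1.7]
width: 0.0103
finger_force: 59.1
t: 27.07
eef_pos: [0.4043, 0.2732, 0.0697]
eef_rot: [169.9, 0.1, 100.9]
force: [-6.3, -4.1, 17.1]
width: 0.011
finger_force: 61.8
```

```bash
J="python3 -m jog"
$J '[[0,0,0,0,0,0],[0,0,0,0,0,0],[0,0,0,0,0,0],[0,0,0,0,0,0],[0,0,0,0,0,0],[-0.2,0,1,0,0,0],[-0.5,-0.1,3,0,0,0],[-0.9,-0.2,5,0,0,0]]' 0.6
$J '[[-0.5,-0.1,3,0,0,0],[-0.5,-0.1,6,0,0,0],[0,0,9,-0.01,0.05,0],[3,2,12,-0.02,0.1,0],[6,4,14,-0.03,0.15,0],[8,6,15,-0.033,0.172,0],[9.5,7,15.5,-0.033,0.172,0],[9.5,7.5,15.5,-0.033,0.172,0]]'
$J '[[0,0,0,0,0,0],[0,0,0,0,0,0],[0,0,0,0,0,0],[0,0,0,0,0,0],[0,0,0,0,0,0],[0,0,0,0,0,0],[0,0,0,0,0,0],[0,0,0,0,0,0]]'
python3 - <<'E'
from h import *
import pickle
s=snap('wrist');P=cloud(s);save(s,'w5');pickle.dump((s,P),open('w5.pkl','wb'));print(bot.state()['eef_pos'],bot.state()['eef_rot'],s['o'])
m=((P[...,2]>.02)&(P[...,2]<.036)&(s['image'].max(-1)<70)&(P[...,1]>.395)).astype('u1')
n,l,st,c=cv2.connectedComponentsWithStats(m)
for i in range(1,n):
    if st[i,4]>150:
        q=P[l==i];print(st[i],cv2.minAreaRect(q[:,:2].astype('f4')),np.median(q,0))
E
```

```text
t: 27.73
eef_pos: [0.3942, 0.2708, 0.1181]
eef_rot: [170.1, 0.0, 100.9]
force: [0.7, 0.7, -0.0]
width: 0.034
finger_force: 0.0
t: 28.4
eef_pos: [0.4941, 0.3474, 0.274]
eef_rot: [179.9, -0.2, 100.7]
force: [-0.0, -0.1, -0.5]
width: 0.0342
finger_force: 0.0
t: 29.07
eef_pos: [0.49, 0.3458, 0.2735]
eef_rot: [180.0, 0.0, 100.9]
force: [0.1, 0.3, -0.7]
width: 0.034
finger_force: 0.0
[0.48999545 0.34589711 0.27342613] [1.79986585e+02 4.98620943e-03 1.00880198e+02] [0.4752583  0.42250286 0.41697103]
[157  46  17  29 255] ((0.3354523181915283, 0.43996456265449524), (0.02404845505952835, 0.0046882182359695435), 78.32084655761719) [0.33667644 0.43999418 0.03174836]
[124  66  38  39 224] ((0.31502673029899597, 0.4153837263584137), (0.024071861058473587, 0.0304477047175169), 79.34546661376953) [0.32800023 0.41811763 0.03333434]
[ 324   72   41   34 1160] ((0.4941193461418152, 0.4451487362384796), (0.03396100923418999, 0.025711316615343094), 4.361403465270996) [0.49398862 0.44507223 0.02886655]
[ 268   79   44   38 1058] ((0.4486338794231415, 0.4284859299659729), (0.03297208994626999, 0.025273852050304413), 29.677337646484375) [0.44848183 0.42835876 0.0289194 ]
[ 395   95   40   34 1089] ((0.5613118410110474, 0.43902093172073364), (0.033113107085227966, 0.025592969730496407), 21.686756134033203) [0.56016445 0.43889297 0.02888641]
```

View pics/w5.png

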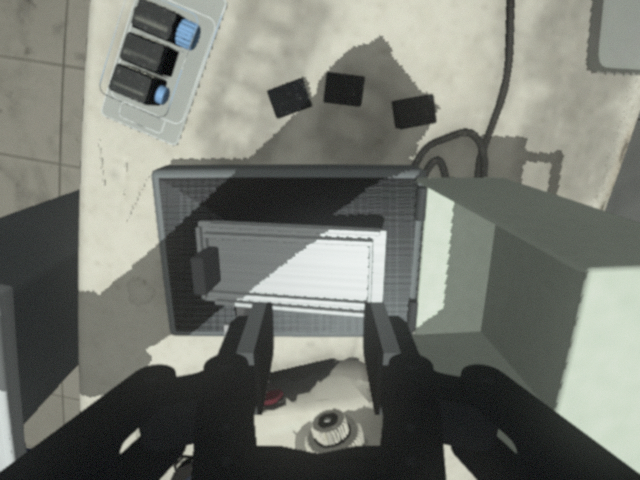

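Carrier seated on the bed. The blocks at (345,88), (289,97) and (413,110) are all upright, and I'll grip each across its narrow side.

```bash
J="python3 -m jog"
$J '[[0,1,0,0,0,0.1],[0,2,0,0,0,0.2],[0.4,4,0,0,0,0.3],[0.4,6,-1,0,0,0.4],[0.4,8,-2,0,0,0.5],[0.4,9.9,-3,0,0,0.6],[0.4,9.9,-4,0,0,0.7],[0.4,9.9,-5,0,0,0.75]]' 0.5
$J '[[0,0,-1,0,0,0.1],[0,0,-2,0,0,0.2],[0,0,-3,0,0,0.3],[0,0,-4,0,0,0.4],[0,0,-5,0,0,0.5],[0,0,-6,0,0,0.6],[0,0,-7,0,0,0.7],[0,0,-8,0,0,0.707]]'
$J '[[0,0,0,0,0,0],[0,0,0,0,0,0],[0,0,0,0,0,0],[0,0,0,0,0,0],[0,0,0,0,0,0],[0,0,0,0,0,0],[0,0,0,0,0,0],[0,0,0,0,0,0]]'
cat > blk.py <<'E'
from h import *
def run(name,ymin=.38):
    s=snap('wrist');P=cloud(s);st=bot.state();p=st['eef_pos'];yaw=st['eef_rot'][2];print('TCP',p.round(4),yaw.round(1),st['q'].round(0)[6])
    m=((P[...,2]>.018)&(P[...,2]<.038)&(s['image'].max(-1)<70)&(P[...,1]>ymin)&(P[...,0]>.38)).astype('u1')
    n,l,t,c=cv2.connectedComponentsWithStats(m)
    for i in range(1,n):
        if t[i,4]>250:
            q=P[l==i];q=q[q[:,2]>np.median(q[:,2])-.004];(cx,cy),(w,h),a=cv2.minAreaRect(q[:,:2].astype('f4'));a=a if w>h else a+90
            d=(a-yaw+90)%180-90
            print(t[i][:4],'at',round(cx,4),round(cy,4),'wh',round(w,3),round(h,3),'top',np.median(q[:,2]).round(4),'long',round(a,1),'dcm',((np.array([cx,cy])-p[:2])*100).round(2),'dyaw',np.deg2rad(d).round(3))
    save(s,name);return s,P
E
python3 -c "
import blk;blk.run('b1')"
```

```text
t: 29.78
eef_pos: [0.493, 0.4468, 0.2226]
eef_rot: [180.0, -0.1, 144.3]
force: [-0.3, 0.7, -0.8]
width: 0.0428
finger_force: 0.0
t: 30.45
eef_pos: [0.4942, 0.4448, 0.1425]
eef_rot: [180.0, -0.0, -175.5]
force: [0.1, -0.1, 0.3]
width: 0.0429
finger_force: 0.0
t: 31.12
eef_pos: [0.4941, 0.4451, 0.1436]
eef_rot: [180.0, 0.0, -175.6]
force: [-0.3, 0.0, -0.5]
width: 0.0422
finger_force: 0.0
TCP [0.4941 0.4451 0.1435] -175.6 21.0
[266 128  59  66] at 0.4479 0.4287 wh 0.033 0.026 top 0.0288 long 30.0 dcm [-4.61 -1.63] dyaw 0.448
[577 160  63  65] at 0.4504 0.629 wh 0.037 0.039 top 0.0347 long 99.6 dcm [-4.36 18.4 ] dyaw -1.479
[566 165  16  58] at 0.4537 0.6109 wh 0.037 0.006 top 0.024 long 0.8 dcm [-4.04 16.59] dyaw -0.063
[297 206  40  54] at 0.4935 0.4452 wh 0.034 0.026 top 0.0289 long 3.5 dcm [-0.06  0.02] dyaw -0.014
[213 254  19  64] at 0.5363 0.384 wh 0.043 0.001 top 0.031 long 11.0 dcm [ 4.22 -6.11] dyaw 0.116
[278 296  46  55] at 0.5607 0.4393 wh 0.033 0.025 top 0.0289 long 21.2 dcm [ 6.66 -0.57] dyaw 0.294
```

```bash
J="python3 -m jog"
$J '[[0,0,-2,0,0,0],[0,0,-4,0,0,0],[0,0,-6,0,0,0],[0,0,-8,0,0,0],[0,0,-10,0,0,0],[0,0,-12,0,0,0],[0,0,-13,0,0,0],[0,0,-13.2,0,0,0]]'
$J '[[0,0,0,0,0,0],[0,0,0,0,0,0],[0,0,0,0,0,0],[0,0,0,0,0,0],[0,0,0,0,0,0],[0,0,0,0,0,0],[0,0,0.5,0,0,0],[0,0,2,0,0,0]]' 1
$J '[[0,0,3,0,0,0],[0,0,6,0,0,0],[0,0,9,0,0,0],[0,0,12,0,0,0],[0,0,15,0,0,0],[0,0,16,0,0,0],[0.3,-2,16,0,0,0.02],[0.6,-5,16,0,0,0.04]]'
$J '[[0.3,-2,0,0,0,0.02],[0.7,-5,0,0,0,0.04],[1,-8,0,0,0,0.06],[1.3,-10.1,0,0,0,0.075],[1.3,-10.1,-2,0,0,0.075],[1.3,-10.1,-4,0,0,0.075],[1.3,-10.1,-5,0,0,0.075],[1.3,-10.1,-5,0,0,0.075]]'
$J '[[0,0,0,0.015,-0.08,0],[0,0,0,0.03,-0.15,0],[0,0,-1,0.033,-0.172,0],[0,0,-2,0.033,-0.172,0],[0,0,-2,0.033,-0.172,0],[0,0,-2,0.033,-0.172,0],[0,0,-2,0.033,-0.172,0],[0,0,-2,0.033,-0.172,0]]'
```

```text
t: 31.83
eef_pos: [0.493, 0.4437, 0.0089]
eef_rot: [-179.9, -0.2, -175.6]
force: [0.9, -0.3, -0.1]
width: 0.0423
finger_force: 0.0
t: 32.5
eef_pos: [0.493, 0.4435, 0.0299]
eef_rot: [-179.9, -0.2, -175.6]
force: [-0.2, 0.7, -1.2]
width: 0.0244
finger_force: 62.7
t: 33.17
eef_pos: [0.4985, 0.3987, 0.194]
eef_rot: [179.8, 0.2, -173.0]
force: [0.1, 0.1, 0.3]
width: 0.0249
finger_force: 62.6
t: 33.83
eef_pos: [0.5117, 0.2928, 0.1394]
eef_rot: [-179.9, -0.2, -169.0]
force: [-0.3, 0.3, -0.1]
width: 0.0244
finger_force: 62.6
t: 34.5
eef_pos: [0.5138, 0.2946, 0.1218]
eef_rot: [180.0, 10.0, -169.1]
force: [0.4, 0.0, -0.4]
width: 0.0248
finger_force: 62.6
```

```bash
J="python3 -m jog"
$J '[[0,0,-0.8,0,0,0],[0,0,-1.6,0,0,0],[0,0,-2.2,0,0,0],[0,0,-2.7,0,0,0],[0,0,-3,0,0,0],[0,0,-3,0,0,0],[0,0,-3,0,0,0],[0,0,-3,0,0,0]]'
$J '[[0,0,-0.1,0,0,0],[0,0,-0.2,0,0,0],[0,0,-0.3,0,0,0],[0,0,-0.4,0,0,0],[0,0,-0.4,0,0,0],[0,0,-0.4,0,0,0],[0,0,-0.4,0,0,0],[0,0,-0.4,0,0,0]]'
```

```text
t: 35.17
eef_pos: [0.5131, 0.2943, 0.0915]
eef_rot: [-180.0, 10.0, -169.0]
force: [-0.3, -0.1, 0.1]
width: 0.0247
finger_force: 62.6
t: 35.83
eef_pos: [0.5133, 0.2942, 0.0893]
eef_rot: [-179.9, 10.1, -169.0]
force: [-6.3, -4.9, 17.8]
width: 0.0245
finger_force: 65.0
```

```bash
J="python3 -m jog"
$J '[[0,0,0,0,0,0],[0,0,0,0,0,0],[0,0,0,0,0,0],[0,0,0,0,0,0],[-0.2,0,1,0,0,0],[-0.5,-0.1,3,0,0,0],[-0.9,-0.2,5,0,0,0],[-1.2,-0.3,7,0,0,0]]' 0.6
$J '[[0,0,3,-0.01,0.05,0],[0,2,5,-0.02,0.1,0],[-1,5,5,-0.033,0.172,0],[-2,8,5,-0.033,0.172,0],[-3.5,11,5,-0.033,0.172,0],[-5.3,13.5,5,-0.033,0.172,0],[-5.3,13.8,3,-0.033,0.172,0],[-5.3,13.8,0,-0.033,0.172,0]]'
$J '[[0,0,-0.5,0,0,0.08],[0,0,-1,0,0,0.16],[0,0,-1.5,0,0,0.24],[0,0,-1.5,0,0,0.3],[0,0,-1.5,0,0,0.33],[0,0,-1.5,0,0,0.33],[0,0,-1.5,0,0,0.33],[0,0,-1.5,0,0,0.33]]' 0.5
python3 -c "
import blk,pickle;r=blk.run('b2');pickle.dump(r,open('b2.pkl','wb'))"
```

```text
t: 36.5
eef_pos: [0.5001, 0.2913, 0.1583]
eef_rot: [-180.0, 10.0, -169.0]
force: [0.1, 0.2, -0.4]
width: 0.0339
finger_force: 0.0
t: 37.17
eef_pos: [0.4463, 0.4347, 0.1609]
eef_rot: [179.7, 0.3, -168.7]
force: [0.5, -0.4, -0.9]
width: 0.0342
finger_force: 0.0
t: 37.83
eef_pos: [0.448, 0.4291, 0.1427]
eef_rot: [180.0, 0.0, -150.2]
force: [-0.3, -0.4, -0.6]
width: 0.0426
finger_force: 0.0
TCP [0.448  0.4291 0.1426] -150.2 41.0
[296 206  40  54] at 0.4477 0.4281 wh 0.034 0.025 top 0.0289 long 30.4 dcm [-0.03 -0.1 ] dyaw 0.011
[181 280  26  82] at 0.545 0.3856 wh 0.059 0.001 top 0.0317 long 10.7 dcm [ 9.7  -4.35] dyaw -0.335
[512 334 128  87] at 0.4464 0.6547 wh 0.037 0.097 top 0.035 long 94.0 dcm [-0.17 22.56] dyaw 1.12
[254 346  19  47] at 0.5574 0.447 wh 0.033 0.008 top 0.0289 long 17.3 dcm [10.94  1.79] dyaw -0.219
```

View pics/b2.png

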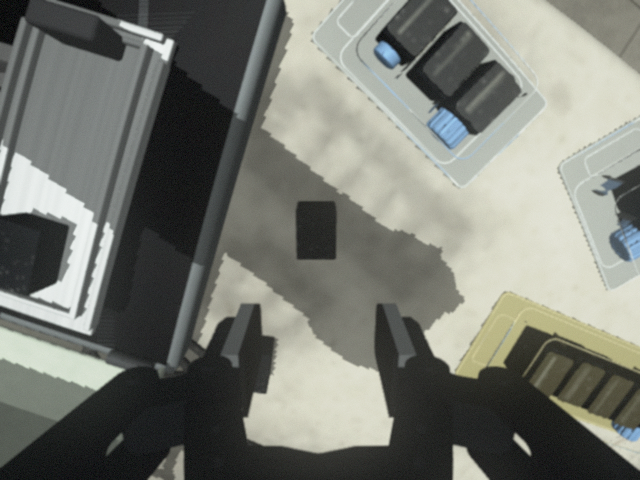

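Block 1 lies flat in the carrier at (35,253). The next block, at (316,230), is centred between the fingers.

```bash
J="python3 -m jog"
$J '[[0,-0.1,-2,0,0,0],[0,-0.1,-4,0,0,0],[0,-0.1,-6,0,0,0],[0,-0.1,-8,0,0,0],[0,-0.1,-10,0,0,0],[0,-0.1,-12,0,0,0],[0,-0.1,-13,0,0,0],[0,-0.1,-13.1,0,0,0]]'
$J '[[0,0,0,0,0,0],[0,0,0,0,0,0],[0,0,0,0,0,0],[0,0,0,0,0,0],[0,0,0,0,0,0],[0,0,0,0,0,0],[0,0,0.5,0,0,0],[0,0,2,0,0,0]]' 1
$J '[[0,0,3,0,0,0],[0,0,6,0,0,0],[0,0,9,0,0,0],[0,0,12,0,0,0],[0,0,15,0,0,-0.06],[0,0,16,0,0,-0.12],[0.3,-2,16,0,0,-0.18],[0.6,-5,16,0,0,-0.24]]'
$J '[[0.5,-2,0,0,0,-0.06],[1,-5,0,0,0,-0.09],[1.5,-8,0,0,0,-0.09],[1.9,-9.2,0,0,0,-0.09],[1.9,-9.2,-2,0,0,-0.09],[1.9,-9.2,-4,0,0,-0.09],[1.9,-9.2,-6,0,0,-0.09],[1.9,-9.2,-6,0,0,-0.09]]'
$J '[[0,0,0,0.015,-0.08,0],[0,0,0,0.03,-0.15,0],[0,0,-1,0.033,-0.172,0],[0,0,-1.5,0.033,-0.172,0],[0,0,-1.5,0.033,-0.172,0],[0,0,-1.5,0.033,-0.172,0],[0,0,-1.5,0.033,-0.172,0],[0,0,-1.5,0.033,-0.172,0]]'
```

```text
t: 38.55
eef_pos: [0.4471, 0.4267, 0.0092]
eef_rot: [-179.9, -0.2, -150.2]
force: [0.3, -0.0, -0.4]
width: 0.0425
finger_force: 0.0
t: 39.22
eef_pos: [0.447, 0.4266, 0.03]
eef_rot: [-179.9, -0.2, -150.1]
force: [0.4, -1.2, -1.3]
width: 0.0248
finger_force: 62.0
t: 39.88
eef_pos: [0.4527, 0.3815, 0.1944]
eef_rot: [179.8, 0.2, -163.8]
force: [-0.2, -0.6, 0.1]
width: 0.0241
finger_force: 62.0
t: 40.55
eef_pos: [0.4712, 0.2841, 0.129]
eef_rot: [-179.9, -0.3, -169.0]
force: [-0.5, -1.1, -0.3]
width: 0.0246
finger_force: 61.9
t: 41.22
eef_pos: [0.4738, 0.2864, 0.1169]
eef_rot: [180.0, 10.0, -169.1]
force: [0.2, -0.5, -0.8]
width: 0.0246
finger_force: 61.9
```

```bash
J="python3 -m jog"
$J '[[0,0,-0.8,0,0,0],[0,0,-1.6,0,0,0],[0,0,-2.3,0,0,0],[0,0,-2.9,0,0,0],[0,0,-3.2,0,0,0],[0,0,-3.2,0,0,0],[0,0,-3.2,0,0,0],[0,0,-3.2,0,0,0]]'
$J '[[0,0,-0.1,0,0,0],[0,0,-0.2,0,0,0],[0,0,-0.3,0,0,0],[0,0,-0.4,0,0,0],[0,0,-0.4,0,0,0],[0,0,-0.4,0,0,0],[0,0,-0.4,0,0,0],[0,0,-0.4,0,0,0]]'
```

```text
t: 41.88
eef_pos: [0.4731, 0.2863, 0.0845]
eef_rot: [-180.0, 10.0, -169.0]
force: [0.5, 0.1, 0.1]
width: 0.0245
finger_force: 61.9
t: 42.55
eef_pos: [0.4733, 0.2862, 0.0823]
eef_rot: [-179.9, 10.2, -169.0]
force: [-7.8, -5.0, 21.6]
width: 0.0247
finger_force: 64.8
```

```bash
python3 -m jog '[[0,0,0,0,0,0],[0,0,0,0,0,0],[0,0,0,0,0,0],[0,0,0,0,0,0],[-0.2,0,1,0,0,0],[-0.5,-0.1,3,0,0,0],[-0.9,-0.2,5,0,0,0],[-1.2,-0.3,7,0,0,0]]' 0.6
python3 - <<'E'
from h import *
import pickle
a=np.deg2rad(10.93);ex=np.array([np.cos(a),np.sin(a)]);ey=np.array([-ex[1],ex[0]])
for n in('w5','w2'):
    s,P=pickle.load(open(n+'.pkl','rb'));X=P[...,:2]@ex;Y=P[...,:2]@ey;Z=P[...,2]
    for z0 in(.08,.13,.18,.24):
        k=(abs(Z-z0)<.025)&(X>.61)&(X<.8)&(Y>.05)&(Y<.4)&(Z<.30)
        if k.sum()>20: print(n,z0,k.sum(),'Ymax',np.percentile(Y[k],99).round(4),'X',np.percentile(X[k],[1,99]).round(3))
E
```

```text
t: 43.22
eef_pos: [0.4601, 0.2832, 0.1513]
eef_rot: [-180.0, 10.0, -169.0]
force: [-0.2, -0.5, 0.7]
width: 0.034
finger_force: 0.0
w5 0.08 7154 Ymax 0.2695 X [0.635 0.714]
w5 0.13 7549 Ymax 0.2695 X [0.638 0.719]
w5 0.18 5107 Ymax 0.2696 X [0.641 0.721]
w5 0.24 3652 Ymax 0.2696 X [0.645 0.708]
w2 0.08 3022 Ymax 0.266 X [0.634 0.713]
w2 0.13 1092 Ymax 0.2682 X [0.636 0.702]
w2 0.18 1313 Ymax 0.2681 X [0.64 0.79]
w2 0.24 3801 Ymax 0.2678 X [0.646 0.77 ]
```

```bash
J="python3 -m jog"
$J '[[0,0,3,-0.01,0.05,0],[0,3,3,-0.02,0.1,0],[0,6,3,-0.033,0.172,0],[0,9,3,-0.033,0.172,0],[1,12,3,-0.033,0.172,0],[3,15,3,-0.033,0.172,0],[6,16.3,3,-0.033,0.172,0],[8,16.3,2,-0.033,0.172,0]]' 0.5
$J '[[1,0,-1,0,0,0.06],[1.8,0,-2,0,0,0.12],[1.8,0,-3,0,0,0.18],[1.8,0,-3,0,0,0.185],[1.8,0,-3,0,0,0.185],[1.8,0,-3,0,0,0.185],[1.8,0,-3,0,0,0.185],[1.8,0,-3,0,0,0.185]]'
python3 -c "
import blk,pickle;r=blk.run('b3');pickle.dump(r,open('b3.pkl','wb'))"
```

```text
t: 43.88
eef_pos: [0.5415, 0.4516, 0.173]
eef_rot: [179.7, 0.2, -168.8]
force: [-0.6, -0.7, 0.6]
width: 0.043
finger_force: 0.0
t: 44.55
eef_pos: [0.5579, 0.4476, 0.1411]
eef_rot: [179.9, 0.0, -158.4]
force: [-2.7, 4.7, -2.5]
width: 0.0429
finger_force: 0.0
TCP [0.5579 0.4476 0.1412] -158.4 42.0
[220 134  20 102] at 0.5469 0.3859 wh 0.063 0.001 top 0.0317 long 9.9 dcm [-1.09 -6.17] dyaw -0.204
[592 155  33  55] at 0.4551 0.6112 wh 0.037 0.004 top 0.0253 long 10.8 dcm [-10.28  16.36] dyaw -0.189
[606 158  31  57] at 0.4543 0.6137 wh 0.036 0.009 top 0.0351 long 12.3 dcm [-10.36  16.61] dyaw -0.163
[282 207  40  55] at 0.5615 0.4388 wh 0.034 0.025 top 0.0289 long 21.7 dcm [ 0.37 -0.88] dyaw 0.002
```

View pics/b3.png

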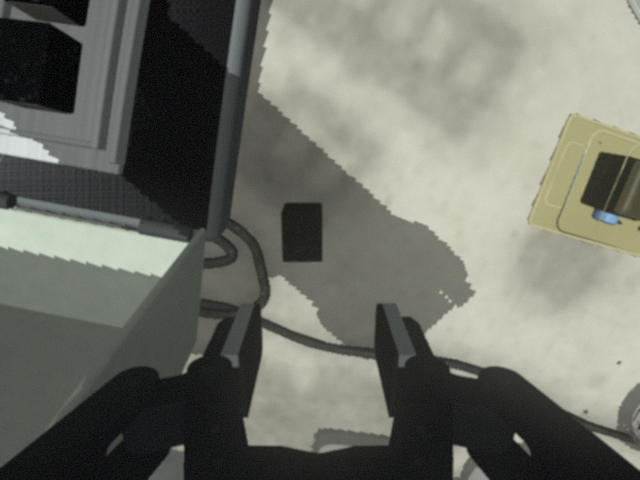

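```bash
J="python3 -m jog"
$J '[[0,0,0,0,0,0],[0,0,0,0,0,0],[0,0,0,0,0,0],[0,0,0,0,0,0],[0,0,0,0,0,0],[0,0,0,0,0,0],[0,0,0,0,0,0],[0,0,0,0,0,0]]'
$J '[[0,0.3,0,0,0,0],[0,0.6,0,0,0,0],[0,0.9,0,0,0,0],[0,1.2,0,0,0,0],[0,1.5,0,0,0,0],[0,1.5,0,0,0,0],[0,1.5,0,0,0,0],[0,1.5,0,0,0,0]]'
python3 -c "
from h import *
print(bot.state()['torque'])"
```

```text
t: 45.27
eef_pos: [0.5579, 0.4476, 0.1412]
eef_rot: [179.9, 0.0, -158.4]
force: [-2.0, 5.3, -2.1]
width: 0.0429
finger_force: 0.0
t: 45.93
eef_pos: [0.5591, 0.4609, 0.1403]
eef_rot: [-180.0, -0.0, -158.4]
force: [0.2, -0.1, 0.5]
width: 0.0426
finger_force: 0.0
[0.04378547 0.06025517 0.02877265]
```

The knuckle touches the hood's side in this orientation. I'll grip this block along its length instead, so the wide side of the gripper stays clear, and later set it crosswise.

```bash
J="python3 -m jog"
$J '[[0,1,1,0,0,0],[0,2,2,0,0,0],[0,2.5,2,0,0,-0.1],[0,2.5,2,0,0,-0.2],[0,2.5,2,0,0,-0.3],[0,2.5,2,0,0,-0.4],[0,2.5,2,0,0,-0.5],[0,2.5,2,0,0,-0.6]]' 0.4
$J '[[0,0,0,0,0,-0.12],[0,0,0,0,0,-0.24],[0,0,0,0,0,-0.36],[0,0,0,0,0,-0.48],[0,0,0,0,0,-0.6],[0,0,0,0,0,-0.72],[0,0,0,0,0,-0.84],[0,0,0,0,0,-0.97]]'
$J '[[0,-1,0,0,0,0],[0.2,-2.5,0,0,0,0],[0.2,-4.5,0,0,0,0],[0.2,-4.7,0,0,0,0],[0.2,-4.7,-1,0,0,0],[0.2,-4.7,-2,0,0,0],[0.2,-4.7,-2,0,0,0],[0.2,-4.7,-2,0,0,0]]'
python3 -c "
import blk;blk.run('b4')"
```

```text
t: 46.6
eef_pos: [0.5591, 0.4858, 0.1602]
eef_rot: [-180.0, -0.0, 166.9]
force: [0.3, 0.4, 0.2]
width: 0.0514
finger_force: 0.0
t: 47.27
eef_pos: [0.559, 0.4858, 0.1602]
eef_rot: [-180.0, 0.0, 111.5]
force: [-0.1, -0.6, 0.5]
width: 0.0511
finger_force: 0.0
t: 47.93
eef_pos: [0.5596, 0.4395, 0.1386]
eef_rot: [-179.8, -0.0, 112.0]
force: [0.3, -0.5, 1.0]
width: 0.0514
finger_force: 0.0
TCP [0.56   0.4399 0.1394] 112.0 -38.0
[294 217  55  43] at 0.5616 0.4392 wh 0.034 0.026 top 0.0289 long 21.7 dcm [ 0.16 -0.06] dyaw 1.566
[222 289  97  35] at 0.5478 0.3859 wh 0.065 0.004 top 0.0314 long 8.1 dcm [-1.22 -5.4 ] dyaw 1.327
```

```bash
J="python3 -m jog"
$J '[[0.1,0,-2,0,0,0],[0.1,0,-4,0,0,0],[0.1,0,-6,0,0,0],[0.1,0,-8,0,0,0],[0.1,0,-10,0,0,0],[0.1,0,-12,0,0,0],[0.1,0,-12.6,0,0,0],[0.1,0,-12.8,0,0,0]]'
$J '[[0,0,0,0,0,0],[0,0,0,0,0,0],[0,0,0,0,0,0],[0,0,0,0,0,0],[0,0,0,0,0,0],[0,0,0,0,0,0],[0,0,0.5,0,0,0],[0,0,2,0,0,0]]' 1
$J '[[0,0,3,0,0,0],[0,0,6,0,0,0],[0,0,9,0,0,0],[0,0,12,0,0,0],[-1,0,14,0,0,0],[-3,0,14,0,0,0],[-6,0,14,0,0,0.07],[-9,0,14,0,0,0.17]]'
$J '[[-2,0,0,0,0,0.12],[-3.9,0,0,0,0,0.24],[-3.9,0,0,0,0,0.36],[-3.9,-1,0,0,0,0.48],[-3.9,-3,0,0,0,0.6],[-3.9,-6,0,0,0,0.72],[-3.9,-9,0,0,0,0.84],[-3.9,-12,0,0,0,0.96]]'
$J '[[0,-2,0,0,0,0.12],[0,-4.1,-1,0,0,0.247],[0,-4.1,-2,0,0,0.247],[0,-4.1,-4,0,0,0.247],[0,-4.1,-5,0,0,0.247],[0,-4.1,-5,0,0,0.247],[0,-4.1,-5,0,0,0.247],[0,-4.1,-5,0,0,0.247]]'
$J '[[0,0,0,0.015,-0.08,0],[0,0,0,0.03,-0.15,0],[0,0,-0.5,0.033,-0.172,0],[0,0,-1,0.033,-0.172,0],[0,0,-1,0.033,-0.172,0],[0,0,-1,0.033,-0.172,0],[0,0,-1,0.033,-0.172,0],[0,0,-1,0.033,-0.172,0]]'
```

```text
t: 48.65
eef_pos: [0.5607, 0.4389, 0.0106]
eef_rot: [-179.8, 0.0, 112.0]
force: [-0.1, 0.5, 0.2]
width: 0.0513
finger_force: 0.0
t: 49.32
eef_pos: [0.5606, 0.4374, 0.0304]
eef_rot: [-179.8, 0.1, 111.9]
force: [-0.7, 0.1, 0.5]
width: 0.0324
finger_force: 61.4
t: 49.98
eef_pos: [0.4719, 0.4389, 0.1741]
eef_rot: [179.9, 0.0, 121.7]
force: [-0.3, 0.2, 0.2]
width: 0.0321
finger_force: 61.4
t: 50.65
eef_pos: [0.4328, 0.318, 0.1732]
eef_rot: [-180.0, 0.1, 177.0]
force: [-0.7, -0.7, -0.5]
width: 0.0323
finger_force: 61.4
t: 51.32
eef_pos: [0.433, 0.2793, 0.1232]
eef_rot: [180.0, 0.1, -169.2]
force: [-0.6, 0.3, 0.4]
width: 0.032
finger_force: 61.4
t: 51.98
eef_pos: [0.4337, 0.2785, 0.1126]
eef_rot: [179.9, 10.0, -169.3]
force: [-1.2, 0.4, 0.2]
width: 0.0327
finger_force: 61.4
```

```bash
J="python3 -m jog"
$J '[[0,0,-0.8,0,0,0],[0,0,-1.6,0,0,0],[0,0,-2.4,0,0,0],[0,0,-3,0,0,0],[0,0,-3.5,0,0,0],[0,0,-3.5,0,0,0],[0,0,-3.5,0,0,0],[0,0,-3.5,0,0,0]]'
$J '[[0,0,-0.1,0,0,0],[0,0,-0.2,0,0,0],[0,0,-0.3,0,0,0],[0,0,-0.4,0,0,0],[0,0,-0.5,0,0,0],[0,0,-0.5,0,0,0],[0,0,-0.5,0,0,0],[0,0,-0.5,0,0,0]]'
```

```text
t: 52.65
eef_pos: [0.4328, 0.2781, 0.077]
eef_rot: [180.0, 10.0, -169.2]
force: [-0.2, -0.4, -0.2]
width: 0.0322
finger_force: 61.4
t: 53.32
eef_pos: [0.4331, 0.2783, 0.0762]
eef_rot: [-179.7, 10.3, -169.1]
force: [-18.6, -13.8, 55.3]
width: 0.0322
finger_force: 68.5
```

```bash
J="python3 -m jog"
$J '[[0,0,0,0,0,0],[0,0,0,0,0,0],[0,0,0,0,0,0],[0,0,0,0,0,0],[-0.2,0,1,0,0,0],[-0.5,-0.1,3,0,0,0],[-0.9,-0.2,5,0,0,0],[-1.2,-0.3,7,0,0,0]]' 0.5
$J '[[0,0,3,-0.01,0.05,0],[0,0,6,-0.02,0.1,0],[1,0,8,-0.033,0.172,0],[3,0,9,-0.033,0.172,0],[4,0,9,-0.033,0.172,0],[4,0,9,-0.033,0.172,0],[4,0,9,-0.033,0.172,0],[4,0,9,-0.033,0.172,0]]'
python3 - <<'E'
from h import *
import pickle
s=snap('wrist');P=cloud(s);save(s,'w6');pickle.dump((s,P),open('w6.pkl','wb'))
a=np.deg2rad(10.93);ex=np.array([np.cos(a),np.sin(a)]);ey=np.array([-ex[1],ex[0]])
X=P[...,:2]@ex-.519;Y=P[...,:2]@ey-.191;Z=P[...,2]-.067
n=np.cos(.175)*Z-np.sin(.175)*X; bx=np.cos(.175)*X+np.sin(.175)*Z
m=((n>.024)&(n<.037)&(abs(Y)<.04)&(bx>-.085)&(bx<.08)).astype('u1')
c,l,t,_=cv2.connectedComponentsWithStats(m)
for i in range(1,c):
    if t[i,4]>150:
        k=l==i;print(t[i][:4],cv2.minAreaRect(np.c_[bx[k],Y[k]].astype('f4')),np.median(n[k]).round(4))
k=(n<.008)&(n>-.005)&(abs(Y)<.024)&(bx>-.06)&(bx<.07);print('floor n',np.median(n[k]))
k=(n>.007)&(n<.012)&(abs(Y)<.035)&(bx>-.03)&(bx<.08);print('rim',np.nanpercentile(bx[k],99.5),np.percentile(Y[k],[.5,99.5]))
E
```

```text
t: 53.98
eef_pos: [0.4202, 0.2749, 0.1423]
eef_rot: [180.0, 9.9, -169.2]
force: [0.0, 0.3, -0.7]
width: 0.0424
finger_force: 0.0
t: 54.65
eef_pos: [0.4587, 0.2748, 0.2308]
eef_rot: [-179.9, -0.2, -169.1]
force: [-0.7, -0.4, -0.2]
width: 0.0427
finger_force: 0.0
[305 134  50  19] ((-0.06839479506015778, 0.00029790960252285004), (0.011653427965939045, 0.032714564353227615), 0.2048354595899582) 0.0362
[305 171  51  38] ((-0.03729783371090889, 0.0008826423436403275), (0.025203613564372063, 0.03438647836446762), 0.08419282734394073) 0.0318
[312 223  37  49] ((0.002476791851222515, 0.0009854873642325401), (0.03377000615000725, 0.025148339569568634), 0.017485521733760834) 0.0318
[312 280  37  50] ((0.04456882178783417, 0.0011677667498588562), (0.0354781299829483, 0.02555234543979168), 0.31713080406188965) 0.0318
floor n 0.003866275027493085
rim 0.07526571150691024 [-0.02903877  0.03481674]
```

View pics/w6.png

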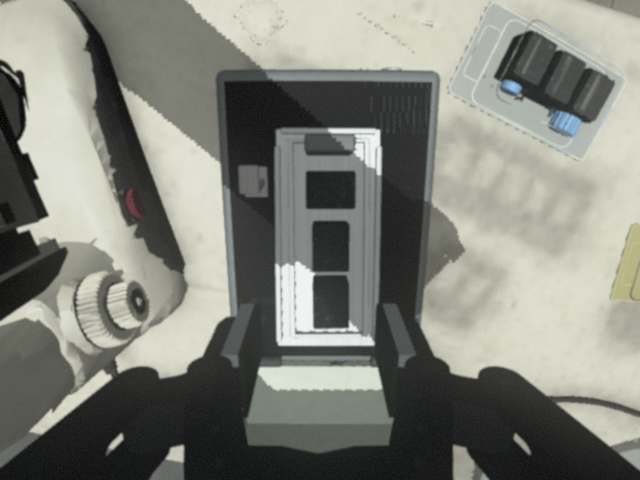

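All three blocks lie flat in the carrier (heights 31.8 mm, mids at x = -37, +2 and +45 mm), and the carrier is seated. Now the hood handle.

```bash
J="python3 -m jog"
$J '[[0,0,3,0,0,-0.1],[0,0,6,0,0,-0.2],[0,0,9,0,0,-0.3],[0,0,12,0,0,-0.4],[0,0,15,0,0,-0.5],[1,0,17,0,0,-0.6],[3,1,17,0,0,-0.7],[6,2,17,0,0,-0.8]]' 0.7
$J '[[3,1,0,0,0,-0.1],[6,2,0,0,0,-0.2],[9,3,0,0,0,-0.3],[12,4,0,0,0,-0.4],[15,5,0,0,0,-0.5],[18,6,0,0,0,-0.6],[18.5,6,0,0,0,-0.7],[18.5,6,0,0,0,-0.771]]'
$J '[[0,0,0,0,0,0],[0,0,0,0,0,0],[0,0,0,0,0,0],[0,0,0,0,0,0],[0,0,0,0,0,0],[0,0,0,0,0,0],[0,0,0,0,0,0],[0,0,0,0,0,0]]'
python3 - <<'E'
from h import *
s=snap('wrist');P=cloud(s);save(s,'w7');st=bot.state();print(st['eef_pos'],st['eef_rot'],st['q'])
a=np.deg2rad(10.93);ex=np.array([np.cos(a),np.sin(a)]);ey=np.array([-ex[1],ex[0]])
X=P[...,:2]@ex;Y=P[...,:2]@ey
k=(P[...,2]>.235)&(P[...,2]<.285)&(X>.742)&(X<.80)&(abs(Y-.216)<.06)
print(k.sum(),np.median(P[k],0),np.percentile(X[k],[2,50,98]),np.percentile(Y[k],[2,98]),P[k][:,2].max())
E
```

```text
t: 55.37
eef_pos: [0.5195, 0.2963, 0.4045]
eef_rot: [179.9, 0.2, 144.8]
force: [0.2, 0.1, 0.7]
width: 0.0255
finger_force: 0.0
t: 56.03
eef_pos: [0.7063, 0.3564, 0.3984]
eef_rot: [-179.8, 0.0, 100.6]
force: [-0.1, 0.2, 1.3]
width: 0.0258
finger_force: 0.0
t: 56.7
eef_pos: [0.706, 0.3548, 0.4025]
eef_rot: [180.0, 0.0, 100.8]
force: [-0.1, 0.2, 0.1]
width: 0.0253
finger_force: 0.0
[0.70601408 0.35490106 0.40241911] [ 1.79991683e+02 -1.66509287e-03  1.00774850e+02] [-10.97023684  44.18083771 -43.78068195  46.849771    29.07523503
  97.07841085 -30.77032215]
2611 [0.70827326 0.36135196 0.26221874] [0.7431922  0.76401816 0.77146513] [0.17633134 0.2551631 ] 0.2651982771189692
```

View pics/w7.png

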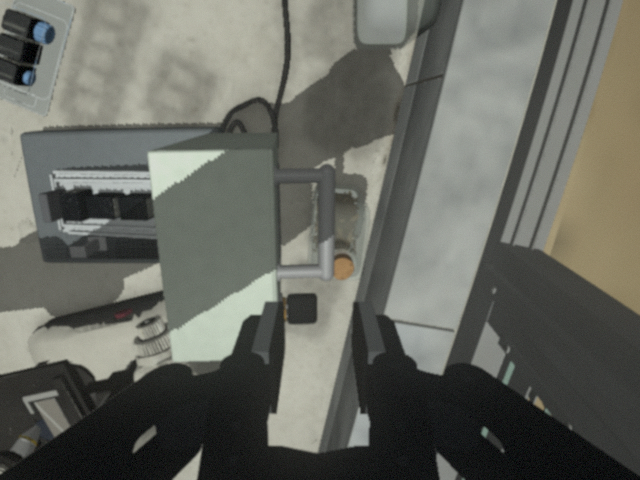

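The handle bar is at (327,222) and the key at (301,308). I grip the bar and retrace the arc.

```bash
J="python3 -m jog"
$J '[[0.5,0.1,-2,0,0,0],[0.5,0.1,-5,0,0,0],[0.5,0.1,-8,0,0,0],[0.5,0.1,-11,0,0,0],[0.5,0.1,-13.5,0,0,0],[0.5,0.1,-15.5,0,0,0],[0.5,0.1,-16.2,0,0,0],[0.5,0.1,-16.2,0,0,0]]'
$J '[[0,0,0,0,0,0],[0,0,0,0,0,0],[0,0,0,0,0,0],[0,0,0,0,0,0],[0,0,0,0,0,0],[0,0,0,0,0,0],[0,0,0,0,0,0],[0,0,0,0,0,0]]' 1
$J '[[-1,-0.2,0.5,0,0,0],[-2.5,-0.4,1.3,0,0,0],[-4,-0.7,1.9,0,0,0],[-5.6,-1,2.5,0,0,0],[-7.2,-1.3,2.9,0,0,0],[-8.8,-1.7,3.3,0,0,0],[-10.5,-2,3.5,0,0,0],[-12.2,-2.3,3.6,0,0,0]]'
```

```text
t: 57.42
eef_pos: [0.7101, 0.3551, 0.2375]
eef_rot: [-179.8, 0.1, 100.8]
force: [0.3, 1.1, 0.1]
width: 0.026
finger_force: 0.0
t: 58.08
eef_pos: [0.7116, 0.3564, 0.2417]
eef_rot: [179.9, -0.0, 100.8]
force: [-0.0, 0.4, 4.6]
width: 0.0096
finger_force: 59.3
t: 58.75
eef_pos: [0.5926, 0.3338, 0.2811]
eef_rot: [179.3, -0.1, 100.7]
force: [5.1, -1.1, 13.3]
width: 0.0094
finger_force: 62.4
```

```bash
J="python3 -m jog"
$J '[[-1.6,-0.3,-0.1,0,0,0],[-3.3,-0.6,-0.4,0,0,0],[-4.9,-1,-0.6,0,0,0],[-6.6,-1.3,-1,0,0,0],[-8.1,-1.6,-1.5,0,0,0],[-9.7,-1.9,-2.1,0,0,0],[-11.2,-2.2,-2.8,0,0,0],[-12.7,-2.4,-3.6,0,0,0]]'
$J '[[-1.4,-0.3,-0.9,0,0,0],[-2.7,-0.6,-1.9,0,0,0],[-4,-0.8,-3,0,0,0],[-5.2,-1.1,-4.1,0,0,0],[-5.8,-1.2,-4.7,0,0,0],[-6.3,-1.3,-5.4,0,0,0],[-6.8,-1.4,-6,0,0,0],[-7.3,-1.5,-6.7,0,0,0]]'
```

```text
t: 59.42
eef_pos: [0.4616, 0.309, 0.2445]
eef_rot: [179.8, 0.1, 100.8]
force: [-7.8, -7.4, 20.2]
width: 0.0094
finger_force: 69.1
t: 60.08
eef_pos: [0.387, 0.2948, 0.1736]
eef_rot: [-179.9, -0.0, 100.9]
force: [-8.0, -0.8, 8.8]
width: 0.0095
finger_force: 71.1
```

```bash
J="python3 -m jog"
$J '[[-0.4,-0.1,-0.7,0,0,0],[-0.9,-0.1,-1.4,0,0,0],[-1.3,-0.2,-2.1,0,0,0],[-1.6,-0.3,-2.7,0,0,0],[-1.7,-0.3,-3,0,0,0],[-1.7,-0.3,-3.1,0,0,0],[-1.7,-0.3,-3.1,0,0,0],[-1.7,-0.3,-3.1,0,0,0]]'
$J '[[0,0,-0.1,0,0,0],[0,0,-0.2,0,0,0],[0,0,-0.2,0,0,0],[0,0,-0.2,0,0,0],[0,0,-0.2,0,0,0],[0,0,-0.2,0,0,0],[0,0,-0.2,0,0,0],[0,0,-0.2,0,0,0]]'
```

```text
t: 60.75
eef_pos: [0.37, 0.2915, 0.1442]
eef_rot: [-179.9, 0.1, 100.8]
force: [-12.9, -5.9, 29.3]
width: 0.0098
finger_force: 76.1
t: 61.42
eef_pos: [0.37, 0.2916, 0.144]
eef_rot: [-179.9, 0.2, 100.8]
force: [-18.9, -11.2, 51.8]
width: 0.0094
finger_force: 78.2
```

```bash
J="python3 -m jog"
$J '[[0,0,0.2,0,0,0],[0,0,0.2,0,0,0],[0,0,0.2,0,0,0],[0,0,0.2,0,0,0],[0,0,2,0,0,0],[0,0,4,0,0,0],[0,0,6,0,0,0],[0,0,6.5,0,0,0]]' 0.5
$J '[[1,-1.5,0,0,0,0],[2.3,-3.5,0,0,0,0],[3.6,-5.5,0,0,0,0],[4.7,-7.3,0,0,0,0],[4.7,-7.3,0,0,0,0],[4.7,-7.3,0,0,0,0],[4.7,-7.3,0,0,0,0],[4.7,-7.3,0,0,0,0]]'
python3 - <<'E'
from h import *
s=snap('wrist');P=cloud(s);save(s,'w8');st=bot.state();print(st['eef_pos'],st['eef_rot'],st['q'].round())
d=(s['image'].max(-1)<60)&(P[...,2]>.148)&(P[...,2]<.17)&(np.hypot(P[...,0]-.417,P[...,1]-.2182)<.025)
print(d.sum(),P[d].mean(0),cv2.minAreaRect(P[d][:,:2].astype('f4')))
k=(P[...,2]>.12)&(P[...,2]<.145);k[:,:]&=(P[...,0]>.45)&(P[...,0]<.55)&(P[...,1]>.22);print(k.sum(),np.median(P[k][:,2]) if k.any() else 0)
E
```

```text
t: 62.08
eef_pos: [0.3731, 0.2922, 0.2074]
eef_rot: [179.8, -0.1, 100.8]
force: [-0.4, 0.9, -0.4]
width: 0.0427
finger_force: 0.0
t: 62.75
eef_pos: [0.4183, 0.2189, 0.205]
eef_rot: [-180.0, -0.0, 100.9]
force: [-0.2, -0.2, -0.3]
width: 0.0426
finger_force: 0.0
[0.41830646 0.21903697 0.2051625 ] [-1.79984408e+02 -2.68119513e-02  1.00883716e+02] [ 15.  17. -53. 114.  17.  56. -35.]
916 [0.41495132 0.22067435 0.16003919] ((0.4151669442653656, 0.21867579221725464), (0.008270706981420517, 0.025984518229961395), 10.831084251403809)
52870 0.1305164801785929
```

Key is across at (0.416, 0.2185); grip it and turn clockwise.

```bash
J="python3 -m jog"
$J '[[-0.2,0,-1,0,0,0],[-0.2,0,-2,0,0,0],[-0.2,0,-3,0,0,0],[-0.2,0,-4,0,0,0],[-0.2,0,-5,0,0,0],[-0.2,0,-6,0,0,0],[-0.2,0,-6.6,0,0,0],[-0.2,0,-6.6,0,0,0]]'
$J '[[0,0,0,0,0,0],[0,0,0,0,0,0],[0,0,0,0,0,0],[0,0,0,0,0,0],[0,0,0,0,0,0],[0,0,0,0,0,0],[0,0,0,0,0,0],[0,0,0,0,0,0]]' 1
$J '[[0,0,0,0,0,-0.1],[0,0,0,0,0,-0.2],[0,0,0,0,0,-0.3],[0,0,0,0,0,-0.4],[0,0,0,0,0,-0.5],[0,0,0,0,0,-0.6],[0,0,0,0,0,-0.7],[0,0,0,0,0,-0.8]]'
$J '[[0,0,0,0,0,-0.1],[0,0,0,0,0,-0.2],[0,0,0,0,0,-0.3],[0,0,0,0,0,-0.4],[0,0,0,0,0,-0.5],[0,0,0,0,0,-0.6],[0,0,0,0,0,-0.7],[0,0,0,0,0,-0.79]]'
$J '[[0,0,0,0,0,0],[0,0,0,0,0,0],[0,0,0,0,0,0],[0,0,0,0,0,0],[0,0,0,0,0,0],[0,0,0,0,0,0],[0,0,0,0,0,0],[0,0,0,0,0,0]]'
$J '[[0,0,0,0,0,0],[0,0,0,0,0,0],[0,0,0,0,0,0],[0,0,0,0,0,0],[0,0,2,0,0,0],[0,0,5,0,0,0],[0,0,8,0,0,0],[0,0,11,0,0,0]]' 0.5
$J '[[0,0,2,0,0,0],[0,0,4,0,0,0],[0,0,4,0,0,0],[0,0,4,0,0,0],[0,0,4,0,0,0],[0,0,4,0,0,0],[0,0,4,0,0,0],[0,0,4,0,0,0]]'
python3 - <<'E'
from h import *
s=snap('wrist');P=cloud(s);save(s,'w9')
d=(s['image'].max(-1)<60)&(P[...,2]>.148)&(P[...,2]<.17)&(np.hypot(P[...,0]-.417,P[...,1]-.2182)<.025)
print(d.sum(),P[d].mean(0),cv2.minAreaRect(P[d][:,:2].astype('f4')))
a=np.deg2rad(10.93);ex=np.array([np.cos(a),np.sin(a)])
k=(P[...,2]>.12)&(P[...,2]<.14)&(P[...,0]>.4)&(P[...,0]<.58)&(P[...,1]>.25)&(P[...,1]<.34);q=P[k]
print('hood slope',np.polyfit(q[:,:2]@ex,q[:,2],1))
s=snap('side');P=cloud(s);k=np.zeros((480,640),bool);k[400:475,300:380]=1;k&=(P[...,2]>.05)&(P[...,2]<.08);print('stack',k.sum(),np.median(P[k],0))
E
```

```text
t: 63.47
eef_pos: [0.416, 0.2176, 0.1376]
eef_rot: [-179.8, 0.0, 100.8]
force: [0.3, -0.3, 0.7]
width: 0.0429
finger_force: 0.0
t: 64.13
eef_pos: [0.4157, 0.218, 0.1399]
eef_rot: [-179.9, 0.1, 100.8]
force: [-5.2, -0.9, 5.7]
width: 0.008
finger_force: 59.0
t: 64.8
eef_pos: [0.4166, 0.2178, 0.1399]
eef_rot: [180.0, 0.0, 54.7]
force: [-2.1, -0.7, 2.4]
width: 0.0081
finger_force: 58.6
t: 65.47
eef_pos: [0.417, 0.217, 0.1399]
eef_rot: [179.9, 0.0, 9.4]
force: [-1.4, -3.6, 3.7]
width: 0.0075
finger_force: 59.3
t: 66.13
eef_pos: [0.417, 0.217, 0.1398]
eef_rot: [179.9, 0.0, 9.9]
force: [-1.7, -4.7, 7.3]
width: 0.008
finger_force: 59.3
t: 66.8
eef_pos: [0.4166, 0.2184, 0.2504]
eef_rot: [-180.0, 0.0, 9.7]
force: [1.2, -0.2, -0.5]
width: 0.0429
finger_force: 0.0
t: 67.47
eef_pos: [0.4165, 0.2178, 0.2884]
eef_rot: [180.0, 0.1, 9.7]
force: [0.2, -0.0, 1.2]
width: 0.0426
finger_force: 0.0
434 [0.41816326 0.21817497 0.16037452] ((0.41659900546073914, 0.217606782913208), (0.026103388518095016, 0.00753388786688447), 9.760566711425781)
hood slope [0.00748763 0.12655665]
stack 1457 [ 0.59099438 -0.43524617  0.06335055]
```

```bash
python3 -c "
from h import *
print(bot.finish_job())"
```

```text
the job is handed in; nothing more can be done
None
```

I handed the job in at about 67 s of the 210 s. All three blocks lie flat in the carrier on the bed, the hood is shut, the key is turned back to locked, and the dish stack stands upright on the bench behind the stop; the hand-in gave no verdict. Two contacts along the way: the gripper brushed the open hood at about 6 N, and pressing the last block down and the hood shut each read about 55 N at the wrist.

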